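# Bowl under the water filter, spout screwed round to it

### The arm

A 7-joint arm with a two-finger parallel gripper is mounted at the origin on the work surface. World frame = base frame: x ahead of the robot, y to its left, z up, the work surface at z = 0. Lengths are in mm, angles in rad, forces in N, time in s.
With the tool pointing down it reaches from about 375 to 925 mm from the base axis. Payload 3.1 kg.
Tool frame: the origin (TCP) lies at the very end of the fingers, on their centre line; the grasp point (between the pads) lies env.grasp_offset behind it (env.grasp_offset is the distance from the TCP to the grasp point, in mm); z points along the fingers, y is the direction in which the jaws open and shut (so a half turn about z gives the same grasp; the last joint's range is limited). The gripper opens to 85 mm and grips with 20 to 120 N. Pads are 22 mm wide; open, the fingers measure 114 mm over their backs; the gripper's body (76 mm by 85 mm) begins 54 mm behind the grasp point. The pads swing forward as they close: fully open they stand 13 mm farther back than shut.
Start: joints at [-1.234, 0.383, 0.044, 1.598, -0.018, 1.161, -0.05], TCP at [273.778, 589.533, 231.269] pointing down, gripper open.
Joint ranges: [-2.61, 2.61], [-0.41, 2.15], [-1.48, 1.57], [0, 2.5], [-1.57, 4.71], [0.05, 1.97], [-2.85, 2.85]. Speed limits (rad/s): [2.79, 2.79, 3.14, 3.14, 3.14, 3.14, 3.14].

### API

Orientations are given as a unit quaternion [x, y, z, w].
In Python, from workcell import env gives the robot as it stands.
- The arm moves only by the tool servo_tool, never from a script. Its argument "plan" is a list of rows, each a list of 7 numbers: the turn, a rotation vector about the tool's x, y, z in degrees, then the shift along the tool's x, y, z in cm, then the opening, from -1 (shut) to 1 (fully open), so that 0 is half open. A call has 1 to 5 rows; each row shifts and turns the pose as measured when the row begins, along the tool's axes as they then stand; what a row does not reach is not made up. A row lasts 1/8 s, in which the tool goes at most 62.5 mm and 10.7 degrees, less where a joint would pass 70% of its speed; a pose out of reach is approached as far as the arm can. A call is refused whole if a number of a shift passes 6.25 or a number of a turn 10.7, either way. A call with a gripper value outside its range is refused whole. The fingers move at their own pace and stop on an object; "force" is the grip in N (left out, the last holds). Time passes only in rows, so rows that do not move let the fingers close. It gives the time, the measured TCP pose, the force and the opening at its end, in the units of the state.
- env.sense(): the state, without advancing time (a new reading comes with each control period).
- env.camera(name): name is "side" or "top" or "wrist"; returns a dict with "frame" (384x512x3 uint8, red, green, blue), "fovy" (degrees; the focal length in pixels is half the picture's height over the tangent of half this angle, whatever the lens; pixels are square), "cx", "cy" (the principal point, pixels), "dist" ([k1, k2, p1, p2, k3] as OpenCV has them; the pictures are not rectified), "rvec" (rotation vector, rad) and "tvec" (3), from world to camera coordinates, as OpenCV has them; the wrist camera has in their place "T_tool_cam" (4x4, takes a point from camera to tool coordinates, whose origin is the TCP and whose axes are the flange's). Camera axes: x right, y down, z forward; pixel columns grow to the right and rows downward; lengths in mm; the calibration is good to about 2 mm. A picture is of the moment at which its call begins: read the wrist's pose just before it. There is no depth.
- env.hand_in(): hands the job in, once; it reports no verdict.
Trained networks look in the newest picture that a camera, given by its name, has taken for a name from the list of things; names that differ only in an ending like _2 or _b are one class to them, and where a whole thing is asked for, a point or a joint stands for the part that bears it (a point fixed in the world has none). Each returns a list of dicts, best first, with "p" (0 to 1); they miss things now and then, are a little off and sometimes report something else, mostly with a low value. They report only what shows in the picture. A call takes as long as a camera call. They do not tell look-alikes from the thing itself.
- env.recognise(camera, name): "bbox" ([left, top, right, bottom] in pixels, round what is visible of it).
- env.outline_of(camera, name): "region" (384x512 bool, what is visible of it) and "bbox" ([left, top, right, bottom] in pixels, round what is visible of it).
The state is a dict: "time": time; "qpos": joint angles; "joint_vel": joint speeds; "joint_torque": joint torques, N m; "tool_pos": TCP position; "orientation": TCP orientation; "ft_force": force on the tool from outside, world axes, zero at the start; "moment": the same for the moment, N m; "width": opening from 0.0 (shut) to 1.0 (fully open).
Only numpy, scipy, OpenCV 4.12 (cv2) and the standard library are available. Lean on these libraries where they do the work, as an engineer would, in place of code of your own. Each camera call takes 0.05 s, during which the arm holds its last target.

### The job

Get the counter-top water filter ready to fill the blue bowl: first set the bowl upright in the middle of the filter's round dark steel stand and let go of it. Then screw the filter's head down, clockwise seen from above, until its spout ends right above the middle of the stand, and leave it there; nothing stops the head at that point, so take care not to turn it well past, and do not unscrew it round the other way. Leave the other things on the counter where they are.

Things in the scene. Friction and masses are not known exactly. Their poses are not given: they have to be found in the camera images.
- filter: Fixed counter-top water filter: upright white canister, 108 mm across, on a grey foot 128 mm across and 14 mm thick, its head screwed on top. Origin on the canister's axis at the counter; the head turns about this upright axis. Highest point of the whole (top of the grip bar) about 190 mm above the counter.
- head (a joint): Turning angle of the filter's head on its thread, rad; it grows clockwise seen from above (screwing down) and falls anticlockwise. The thread sinks 4 mm a turn, turns stiffly (0.15 N m of friction), stays where it is left, and has no stop near the wanted place. At the start the head is 0.9 to 2.4 rad short of it, clockwise being the way to go. At 0 the spout points along the filter body's x axis.
- head_grip (a point): Middle of the grip bar on top of the head, on the turning axis, about 170 mm above the counter. The bar is 96 mm long, 24 mm wide and stands 40 mm proud of the head's flat top (20 mm above and 20 mm below this point); it turns with the head. Its x axis is the bar's length, and the spout's direction. The round head under it is 116 mm across.
- spout_tip (a point): Centre of the outlet at the lower end of the spout, 150 mm from the turning axis and about 101 mm above the counter. The spout is a steel tube 20 mm thick that leaves the head's side 136 mm above the counter and turns down at its end. x axis points outwards from the turning axis.
- stand: Fixed dark steel bowl stand: a flat arm from the filter's foot (6 mm high) carrying a round flat plate 150 mm across and 12 mm high. Origin on the filter's axis at the counter; its x axis points along the arm to the plate, z up.
- stand_middle (a point): Middle of the top of the stand's round plate, 150 mm from the filter's axis, 12 mm above the counter.
- bowl: Blue ceramic bowl, loose, upright, 116 mm across the rim, 62 mm high, wall 8 mm thick, steep-sided near the rim (it leans out 10 degrees), foot 72 mm across, inner floor 8 mm up, about 0.32 kg. Origin at the centre of its underside. It stands to the left or the right of the filter; the pie tin is on the other side. It is best pinched by the rim, one finger inside.
- pie_tin: Bystander: round shallow aluminium pie tin, 164 mm across, 30 mm high. Origin at the centre of its underside.
- stopper: Bystander: chrome drain stopper, 80 mm across, 46 mm high, on the robot's side of the filter, to its left. Origin at the centre of its underside.
- broom: Bystander: yellow plastic hand broom lying at the back right, 245 mm long, 94 mm wide, 30 mm high. Origin near its middle, on the counter.
- container: Bystander: clear flip-top plastic box clipped shut, 106 x 136 mm, 72 mm high, at the back. Origin at the centre of its underside.
- soap: Bystander: white plastic bottle, 68 mm across, 190 mm high, at the back left. Origin at the centre of its underside.
- jar: Bystander: glass jar with a steel lid, 80 mm across, 100 mm high, at the back right. Origin at the centre of its underside.
Things that resemble listed ones, but are neither listed nor needed, are in the scene too. There is more than one size of the stand; the job needs the largest.

How it is judged (in metres and radians):
On the way, in this order (a step that is already met when the one before it is completed fails the run):
1. the bowl stands upright on the stand, its middle within 25 mm of the stand's middle, released and at rest (distance between bowl and stand_middle below 0.025 m and angle between bowl's own z axis and vertical below 0.1 rad and contact force between the fingers and bowl below 0.1 N and linear speed of bowl below 0.02 m/s), for 0.2 s.
2. the spout's outlet is within 13 mm (5 degrees) of being right above the stand's middle (horizontal distance between spout_tip and stand_middle below 0.013 m), for 0.2 s.
At the end, for the whole second after the job is handed in: The bowl stands upright and still on the stand, its middle within 25 mm of the stand's middle, and the spout's outlet is still, within 13 mm sideways (5 degrees of turn) of being right above the stand's middle (horizontal distance between spout_tip and stand_middle below 0.013 m and velocity of joint head between -0.05 and 0.05 rad/s and distance between bowl and stand_middle below 0.025 m and angle between bowl's own z axis and vertical below 0.1 rad and linear speed of bowl below 0.02 m/s); the robot touches nothing.
It fails at once if the head is turned more than 40 mm of spout travel (15 degrees) past the stand's middle, or unscrewed to the far side (y of spout_tip in the frame of stand below -0.04 m).
It fails at once if a bystander is moved by more than 40 mm (distance of any of pie_tin, stopper, broom, container, soap, jar from where it was at the start of the episode above 0.04 m).
It also fails if it takes over 67 s, if anything falls off the work surface, if the arm or the gripper's body presses on something with over 40 N, if the wrist force passes 120 N, or if a joint passes its speed limit or range.

## Working session

There is one attempt and no reset: what is moved stays moved. The work goes in short steps, Python scripts to look and compute and a tool call to move; the robot and the scene stay as the last step left them, time stands still between calls to the robot, and variables do not carry over. Pictures are saved under pics/ and viewed, and the job is handed in when it is done.

Besides the shell and the picture viewer there is one more tool, called as a command line: name --pt "numbers of a row" for each row, then --argument value for the rest. servo_tool: Moves the arm, as the interface text tells. Its arguments: {"type":"object","properties":{"plan":{"type":"array"},"force":{"type":"number"}},"required":["plan"]}

```bash
ls; mkdir -p pics
cat > h.py <<'E'
import numpy as np, cv2
from workcell import env
from scipy.spatial.transform import Rotation as R
def cam(n):
    s=env.sense(); c=env.camera(n)
    f=c['frame'].shape[0]/2/np.tan(np.radians(c['fovy'])/2)
    K=np.array([[f,0,c['cx']],[0,f,c['cy']],[0,0,1.]]); d=np.array(c['dist'],float)
    if 'rvec' in c:
        Rm=cv2.Rodrigues(np.array(c['rvec'],float))[0]; t=np.array(c['tvec'],float).ravel()
    else:
        T=np.eye(4);T[:3,:3]=R.from_quat(s['orientation']).as_matrix();T[:3,3]=s['tool_pos']
        W=np.linalg.inv(T@np.array(c['T_tool_cam'])); Rm=W[:3,:3];t=W[:3,3]
    return dict(frame=c['frame'],K=K,d=d,R=Rm,t=t)
def proj(C,P):
    return cv2.projectPoints(np.array(P,float).reshape(-1,1,3),cv2.Rodrigues(C['R'])[0],C['t'],C['K'],C['d'])[0].reshape(-1,2)
def back(C,px,z):
    u=cv2.undistortPoints(np.array(px,float).reshape(-1,1,2),C['K'],C['d']).reshape(-1,2)
    r=np.c_[u,np.ones(len(u))]@C['R']; o=-C['R'].T@C['t']
    return o+r*((z-o[2])/r[:,2])[:,None]
def save(C,n): cv2.imwrite('pics/'+n,C['frame'][:,:,::-1])
E
python3 - <<'E'
from h import *
import pickle
print(env.grasp_offset, env.sense())
for n in ['top','side','wrist']:
    C=cam(n); save(C,n+'0.png'); pickle.dump(C,open(n+'0.pkl','wb'))
    print(n,'cam pos',-C['R'].T@C['t'])
    for k in ['filter','head','head_grip','spout_tip','stand','bowl','pie_tin','stopper']:
        print(k,[(round(r['p'],2),[int(b) for b in r['bbox']]) for r in env.recognise(n,k)][:4])
E
```

```text
pics
18.700000000000003 {'time': 0.0, 'qpos': array([-1.23381225,  0.38384687,  0.04387236,  1.59957595, -0.01790204,
        1.16121214, -0.04991111]), 'joint_vel': array([ 6.06447298e-04,  3.98677892e-04, -2.88805420e-04,  3.88283238e-05,
       -5.40434512e-04,  1.59160350e-03, -9.26265176e-04]), 'joint_torque': array([-8.91307678e-06, -4.33471727e+01,  1.02442626e+00, -2.49517947e+01,
        1.05506202e-02,  1.13229619e-02, -1.05620711e-05]), 'tool_pos': array([273.41746343, 588.6533481 , 229.87920276]), 'orientation': array([ 2.15667882e-01,  9.76465878e-01, -1.30795862e-03, -2.09432246e-04]), 'ft_force': array([ 0.76487713, -0.17511579, -1.1198677 ]), 'moment': array([-0.02771708,  0.05707411,  0.02402108]), 'width': 1.001328221241488}
top cam pos [ 427.95383004   -7.58044092 1169.01834765]
filter [(0.87, [216, 139, 262, 212]), (0.26, [258, 163, 308, 211])]
head [(0.68, [215, 138, 257, 214])]
head_grip [(0.92, [211, 137, 257, 214])]
spout_tip [(0.64, [215, 140, 258, 212])]
stand [(0.9, [273, 229, 323, 266]), (0.85, [255, 163, 306, 213]), (0.58, [148, 266, 199, 300])]
bowl [(0.59, [352, 179, 387, 216])]
pie_tin [(0.97, [116, 156, 162, 207])]
stopper [(0.56, [196, 216, 222, 246]), (0.3, [209, 101, 253, 134])]
side cam pos [  29.8959022  -656.64681179  915.95730613]
filter [(0.94, [219, 157, 269, 227])]
head [(0.82, [218, 160, 273, 198])]
head_grip [(0.88, [221, 159, 272, 198]), (0.18, [180, 143, 222, 170])]
spout_tip [(0.76, [220, 158, 273, 198]), (0.44, [250, 217, 293, 252])]
stand [(0.91, [126, 195, 157, 227]), (0.68, [248, 217, 295, 253]), (0.57, [213, 256, 250, 290])]
bowl [(0.58, [299, 265, 345, 311])]
pie_tin [(0.79, [180, 142, 221, 172])]
stopper [(0.68, [183, 197, 207, 217])]
wrist cam pos [214.7522137  617.11214957 373.1621662 ]
filter []
head []
head_grip []
spout_tip []
stand [(0.62, [0, 198, 86, 271])]
bowl []
pie_tin []
stopper []
```

Run:
```python
import cv2
for n in ['top','side']:
    a=cv2.imread(f'pics/{n}0.png'); b=a[90:320,90:410]; cv2.imwrite(f'pics/{n}0c.png',cv2.resize(b,None,fx=2.5,fy=2.5,interpolation=cv2.INTER_CUBIC))
```

```text
(no output)
```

View pics/top0c.png

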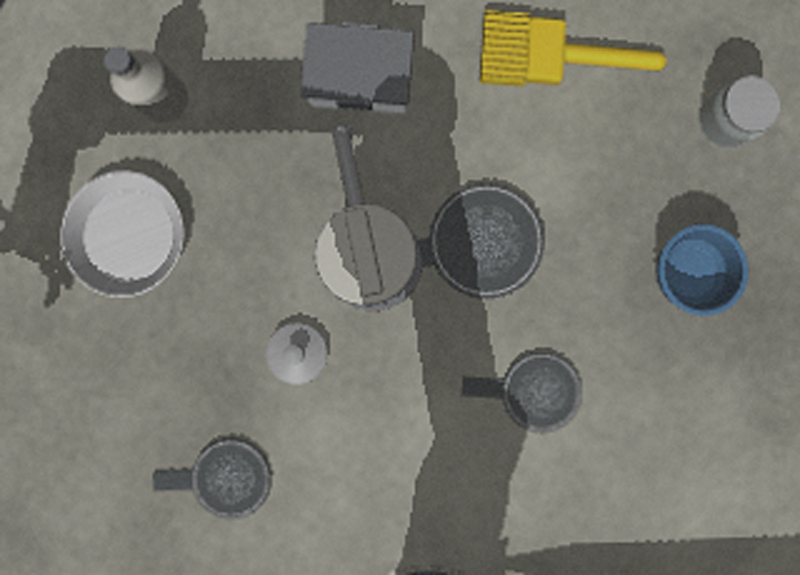

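View pics/side0c.png

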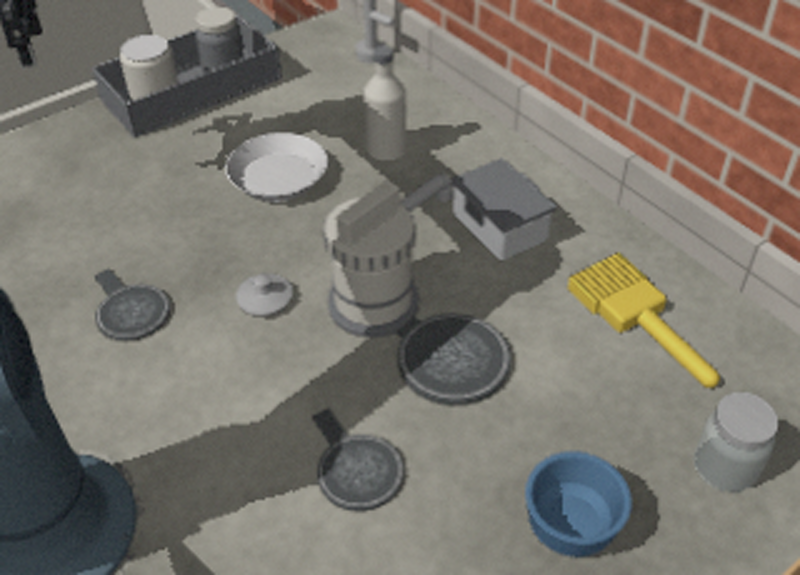

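View pics/top0.png

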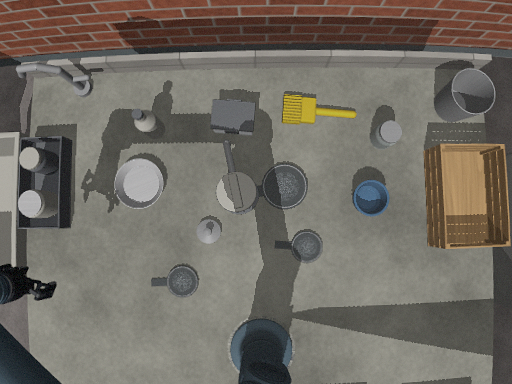

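The candidates for the stand are the large plate joined to the filter's foot at top px (284,186), and small loose ones at (307,246) and (182,281). I choose the large one. The spout points at px (228,145), and the bowl is at (371,198).

Run:
```python
from h import *
import pickle
from scipy.optimize import least_squares
Cs={}
for n in ['top','side']:
    C=cam(n); Cs[n]=C
    for k in ['stand','bowl','filter','head','pie_tin']:
        for i,r in enumerate(env.outline_of(n,k)[:3]):
            m=r['region'].astype(np.uint8)
            cs,_=cv2.findContours(m,cv2.RETR_EXTERNAL,cv2.CHAIN_APPROX_NONE)
            c=max(cs,key=cv2.contourArea)
            C[k+str(i)]=m
            (ex,ey),(a,b),_=cv2.fitEllipse(c)
            z={'stand':12,'bowl':62,'filter':100,'head':150,'pie_tin':30}[k]
            print(n,k,i,round(r['p'],2),r['bbox'],'c',ex,ey,'ax',a,b,'w',back(C,[(ex,ey)],z).round(1))
    pickle.dump(C,open(n+'_m.pkl','wb'))
# crops
for n,(x0,y0,x1,y1) in {'top':(200,125,315,225),'side':(200,140,320,260)}.items():
    cv2.imwrite(f'pics/{n}1.png',cv2.resize(Cs[n]['frame'][y0:y1,x0:x1,::-1],None,fx=5,fy=5,interpolation=cv2.INTER_CUBIC))
```

```text
top stand 0 0.87 [255.6, 163.9, 310.6, 212.2] c 283.53466796875 186.19073486328125 ax 44.75908660888672 48.53160095214844 w [[525.9 -83.3  12. ]]
top stand 1 0.58 [274.8, 227.7, 321.3, 263.8] c 302.7004699707031 246.26124572753906 ax 29.910926818847656 43.69668960571289 w [[ 331.1 -140.6   12. ]]
top stand 2 0.57 [151.2, 266.4, 199.8, 297.1] c 178.5966033935547 280.9273681640625 ax 29.33200454711914 44.610328674316406 w [[226.6 260.6  12. ]]
top bowl 0 0.83 [350.0, 180.8, 386.9, 217.6] c 370.29180908203125 197.57127380371094 ax 36.109256744384766 37.68302917480469 w [[ 481.  -351.1   62. ]]
top filter 0 0.96 [214.1, 138.1, 261.8, 213.9] c 235.28778076171875 184.39523315429688 ax 38.84456253051758 72.58941650390625 w [[526.5  66.8 100. ]]
top head 0 0.57 [216.7, 136.9, 256.2, 215.0] c 234.33460998535156 183.50830078125 ax 37.36616516113281 69.58614349365234 w [[524.5  66.  150. ]]
top pie_tin 0 0.79 [117.6, 155.2, 164.7, 208.6] c 138.80703735351562 183.1134033203125 ax 47.44431686401367 49.31174850463867 w [[543.3 384.3  30. ]]
side stand 0 0.75 [211.8, 256.8, 250.8, 291.6] c 232.1557
[... 450 characters left out ...]
9359741210938 190.9674835205078 ax 44.690528869628906 68.26264953613281 w [[512.7  50.4 100. ]]
side head 0 0.85 [219.8, 159.0, 272.5, 200.3] c 242.63702392578125 179.5064239501953 ax 30.177507400512695 54.86662673950195 w [[514.4  50.1 150. ]]
side head 1 0.37 [250.2, 218.0, 291.9, 253.4] c 270.748291015625 233.27395629882812 ax 36.237056732177734 43.93479537963867 w [[ 445.5 -177.8  150. ]]
side pie_tin 0 0.93 [179.4, 142.7, 222.6, 171.8] c 200.1490936279297 156.1162567138672 ax 26.599180221557617 39.79151916503906 w [[537.7 378.5  30. ]]
side pie_tin 1 0.41 [301.9, 268.3, 343.4, 310.0] c 320.3159484863281 290.4673156738281 ax 40.495506286621094 42.29786682128906 w [[ 489.8 -349.5   30. ]]
```

View pics/top1.png

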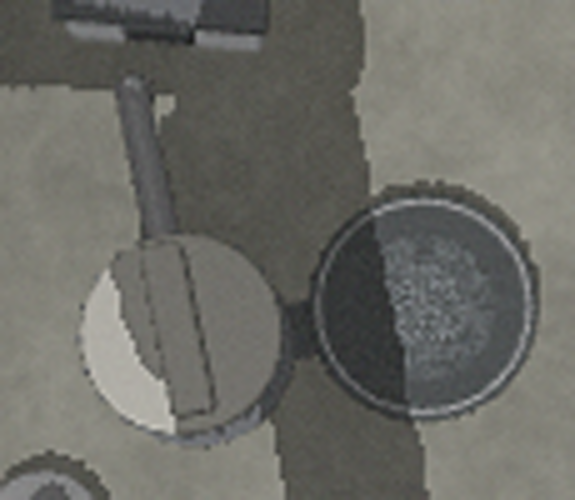

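View pics/side1.png

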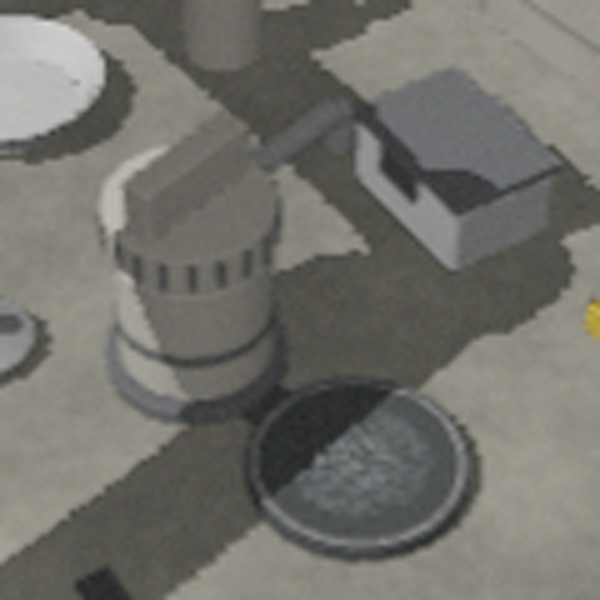

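Run:
```python
from h import *
import pickle
T=pickle.load(open('top_m.pkl','rb'));S=pickle.load(open('side_m.pkl','rb'))
t=lambda p:(np.array(p,float)+.5)/5+[200,125]-.5
s=lambda p:(np.array(p,float)+.5)/5+[200,140]-.5
print('plate top', back(T,[t((425,307))],12), 'edges',back(T,t([(318,307),(533,307),(425,198),(425,415)]),12).round(1).tolist())
print('plate side', back(S,s([(250,460),(467,460),(360,383),(360,548)]),12).round(1).tolist())
print('head top150', back(T,t([(80,335),(282,335),(182,235),(182,437)]),150).round(1).tolist())
b=back(T,t([(143,245),(185,238),(215,410),(175,418)]),190); print('bar190',b.round(1).tolist(), b.mean(0))
bs=back(S,s([(222,112),(250,130),(156,205),(128,190)]),190); print('bar side',bs.round(1).tolist(), bs.mean(0))
# bar direction
for q in (b,bs):
    v=(q[0]+q[1]-q[2]-q[3])/2; print('dir',np.degrees(np.arctan2(v[1],v[0])),np.linalg.norm(v))
print('spout tip', back(T,[t((133,90))],136))
```

```text
plate top [[526.41198614 -86.77884368  12.        ]] edges [[527.7, -17.5, 12.0], [525.1, -157.0, 12.0], [597.6, -88.5, 12.0], [456.5, -85.1, 12.0]]
plate side [[469.8, -43.7, 12.0], [582.7, -130.6, 12.0], [570.1, -34.8, 12.0], [481.7, -143.4, 12.0]]
head top150 [[502.4, 119.8, 150.0], [500.2, 4.5, 150.0], [558.6, 60.8, 150.0], [443.2, 62.4, 150.0]]
bar190 [[548.4, 79.6, 190.0], [551.8, 56.4, 190.0], [457.0, 41.4, 190.0], [453.0, 63.3, 190.0]] [502.57089928  60.17880376 190.        ]
bar side [[541.9, 78.8, 190.0], [545.4, 53.3, 190.0], [457.7, 31.1, 190.0], [451.9, 52.9, 190.0]] [499.22352022  54.0279704  190.        ]
dir 9.377684514119972 96.37518536740123
dir 15.174782845185552 92.02425828131005
spout tip [[646.50475935  89.34473937 136.        ]]
```

Check: the axis is at about (501,61) and the plate at about (526,-87). They are 150.6 mm apart, as they should be. The spout points about 10–11° and the stand about -80°, so the turn is about 91°, which fits the stated range. I'll move over the bowl with the jaws along world x.

```bash
cat >> h.py <<'E'
RX=np.array([[0,1,0],[1,0,0],[0,0,-1.]])  # tool x=+y, y=+x, z=-z
def yawR(jaw_deg,tilt=0):
    """tool down, tool y along azimuth jaw_deg; tilt: rotate about tool x (deg)"""
    a=np.radians(jaw_deg); y=np.array([np.cos(a),np.sin(a),0]); z=np.array([0,0,-1.])
    M=np.c_[np.cross(y,z),y,z]
    return M@R.from_euler('x',tilt,degrees=True).as_matrix()
def plan(pos,Rt,g,n=5,step=60,ang=10):
    s=env.sense(); p=np.array(s['tool_pos'],float); M=R.from_quat(s['orientation']).as_matrix(); pos=np.array(pos,float)
    rv=R.from_matrix(M.T@Rt).as_rotvec(degrees=True); d=np.linalg.norm(pos-p)
    N=max(int(np.ceil(np.linalg.norm(rv)/ang)),int(np.ceil(d/step)),1)
    print('pos',p.round(1),'dist',round(d,1),'ang',rv.round(1),'rows needed',N)
    rows=[]
    for i in range(min(n,N)):
        Mi=M@R.from_rotvec(rv*i/N,degrees=True).as_matrix()
        sh=Mi.T@((pos-p)/N)/10
        rows.append([round(x,1) for x in rv/N]+[round(x,2) for x in sh]+[g])
    print(rows); return rows
E
python3 - <<'E'
from h import *
plan([430,150,260],yawR(0),1)
E
```

```text
pos [273.8 589.5 231.3] dist 467.4 ang [-0.  -0.  65.1] rows needed 8
[[np.float64(-0.0), np.float64(-0.0), np.float64(8.1), np.float64(-4.09), np.float64(-4.16), np.float64(-0.36), 1], [np.float64(-0.0), np.float64(-0.0), np.float64(8.1), np.float64(-4.63), np.float64(-3.54), np.float64(-0.36), 1], [np.float64(-0.0), np.float64(-0.0), np.float64(8.1), np.float64(-5.09), np.float64(-2.85), np.float64(-0.36), 1], [np.float64(-0.0), np.float64(-0.0), np.float64(8.1), np.float64(-5.44), np.float64(-2.1), np.float64(-0.36), 1], [np.float64(-0.0), np.float64(-0.0), np.float64(8.1), np.float64(-5.68), np.float64(-1.31), np.float64(-0.36), 1]]
```

servo_tool --pt "0 0 8 -4.1 -4.2 -0.4 1" --pt "0 0 8 -4.6 -3.5 -0.4 1" --pt "0 0 8 -5.1 -2.9 -0.4 1" --pt "0 0 8 -5.4 -2.1 -0.4 1" --pt "0 0 8 -5.7 -1.3 -0.4 1"

```text
time: 2.58
tool_pos: [370.1, 313.3, 250.8]
orientation: [0.541, 0.841, 0.002, -0.001]
ft_force: [0.8, 0.6, 0.3]
width: 1.001
```

```bash
sed -i 's/round(x,1) for x in rv/round(float(x),1) for x in rv/; s/round(x,2) for x in sh/round(float(x),2) for x in sh/' h.py
python3 - <<'E'
from h import *
plan([430,0,265],yawR(0),1)
E
```

```text
pos [370.1 313.3 250.8] dist 319.3 ang [ 0.  -0.2 24.5] rows needed 6
[[0.0, -0.0, 4.1, -5.16, -1.25, -0.26, 1], [0.0, -0.0, 4.1, -5.24, -0.88, -0.26, 1], [0.0, -0.0, 4.1, -5.29, -0.51, -0.25, 1], [0.0, -0.0, 4.1, -5.31, -0.13, -0.25, 1], [0.0, -0.0, 4.1, -5.31, 0.25, -0.24, 1]]
```

servo_tool --pt "0 0 4.1 -5.2 -1.3 -0.2 1" --pt "0 0 4.1 -5.2 -0.9 -0.2 1" --pt "0 0 4.1 -5.3 -0.5 -0.2 1" --pt "0 0 4.1 -5.3 -0.1 -0.2 1" --pt "0 0 4.1 -5.3 0.2 -0.2 1"

```text
time: 3.2
tool_pos: [420.1, 42.4, 261.8]
orientation: [0.688, 0.726, 0.005, -0.001]
ft_force: [0.5, 0.1, 0.2]
width: 1.001
```

Run:
```python
from h import *
plan([425,-351,240],yawR(0),0.2,n=9)
```

```text
pos [420.1  42.4 261.8] dist 394.0 ang [ 0.3 -0.5  3.1] rows needed 7
[[0.0, -0.1, 0.4, -5.62, -0.24, 0.26, 0.2], [0.0, -0.1, 0.4, -5.62, -0.19, 0.27, 0.2], [0.0, -0.1, 0.4, -5.62, -0.15, 0.27, 0.2], [0.0, -0.1, 0.4, -5.62, -0.1, 0.28, 0.2], [0.0, -0.1, 0.4, -5.62, -0.06, 0.29, 0.2], [0.0, -0.1, 0.4, -5.62, -0.02, 0.3, 0.2], [0.0, -0.1, 0.4, -5.62, 0.03, 0.3, 0.2]]
```

servo_tool --pt "0 0 0.6 -5.6 -0.2 0.2 0.2" --pt "0 0 0.6 -5.6 -0.2 0.3 0.2" --pt "0 0 0.6 -5.6 -0.1 0.3 0.2" --pt "0 0 0.6 -5.6 0 0.3 0.2" --pt "0 0 0.6 -5.6 0 0.3 0.2"

```text
time: 3.82
tool_pos: [425.4, -246.4, 247.4]
orientation: [0.707, 0.707, 0.011, 0.001]
ft_force: [1.0, 0.6, -1.4]
width: 0.599
```

Run:
```python
from h import *
import pickle
plan([425,-351,240],yawR(0),0.2)
C=cam('wrist'); save(C,'w1.png'); pickle.dump(C,open('w1.pkl','wb'))
print(-C['R'].T@C['t'])
for r in env.outline_of('wrist','bowl'): print(r['p'],r['bbox'])
```

```text
pos [ 425.4 -246.4  247.4] dist 104.9 ang [ 1.  -0.8  0.1] rows needed 2
[[0.5, -0.4, 0.0, -5.24, -0.03, 0.29, 0.2], [0.5, -0.4, 0.0, -5.23, -0.02, 0.33, 0.2]]
[ 423.37185012 -182.84234244  390.14507139]
0.72 [248.3, 214.7, 338.1, 299.5]
0.51 [272.9, 0.6, 396.8, 107.2]
```

View pics/w1.png

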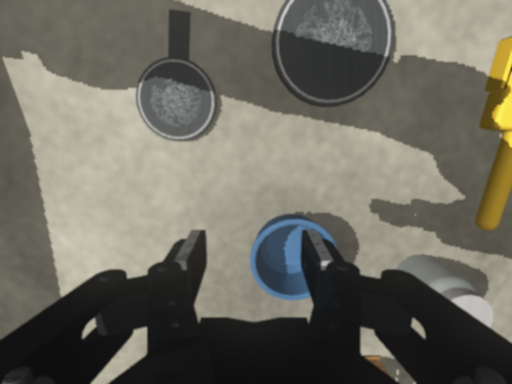

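Run:
```python
from h import *
import pickle
from scipy.optimize import least_squares
W=pickle.load(open('w1.pkl','rb')); T=pickle.load(open('top_m.pkl','rb'));S=pickle.load(open('side_m.pkl','rb'))
th=np.linspace(0,2*np.pi,180)
def fit(C,z,r,x0,box):
    hsv=cv2.cvtColor(C['frame'],cv2.COLOR_RGB2HSV)
    m=((hsv[...,0]>95)&(hsv[...,0]<120)&(hsv[...,1]>80)&(hsv[...,2]>40)).astype(np.uint8)
    k=np.zeros_like(m);k[box[1]:box[3],box[0]:box[2]]=m[box[1]:box[3],box[0]:box[2]]
    c=max(cv2.findContours(k,cv2.RETR_EXTERNAL,cv2.CHAIN_APPROX_NONE)[0],key=cv2.contourArea)
    h=cv2.convexHull(c); cc=c.reshape(-1,2).astype(float)
    def f(p):
        q=proj(C,np.c_[p[0]+r*np.cos(th),p[1]+r*np.sin(th),np.full(180,z)]).astype(np.float32).reshape(-1,1,2)
        return [cv2.pointPolygonTest(q,(float(a),float(b)),True) for a,b in cc]
    o=least_squares(f,x0,loss='soft_l1',f_scale=0.7); return o.x, np.abs(f(o.x)).mean(), cv2.boundingRect(c)
print('top',fit(T,62,58,[481,-351],(345,175,392,222)))
print('side',fit(S,62,58,[481,-351],(295,262,348,316)))
print('wrist',fit(W,62,58,[481,-351],(245,210,345,305)))
# plate check in wrist: visible edge points of plate
print(back(W,[(276,45),(394,45),(335,103)],12).round(1))
```

```text
top (array([ 481.26726384, -351.41446566]), np.float64(0.7907156666935284), (353, 180, 36, 36))
side (array([ 473.73431156, -357.61541315]), np.float64(1.1254945135248784), (300, 271, 42, 42))
wrist (array([ 478.00228256, -352.02270251]), np.float64(6.7195032588725505), (251, 218, 85, 82))
[[ 457.6  -89.1   12. ]
 [ 602.4  -89.4   12. ]
 [ 535.2 -156.5   12. ]]
```

Run:
```python
from h import *
Rt=yawR(0,-10); print(Rt[:,2])
rim=np.array([480-54,-352,62]); 
print(rim+26*Rt[:,2]); plan(rim-40*Rt[:,2],Rt,0.0)
```

```text
[ 0.17364818  0.         -0.98480775]
[ 430.51485262 -352.           36.39499842]
pos [ 423.5 -252.4  247.6] dist 177.0 ang [-9.1 -0.4 -0.7] rows needed 3
[[-3.0, -0.1, -0.2, -3.36, -0.18, 4.85, 0.0], [-3.0, -0.1, -0.2, -3.35, -0.45, 4.84, 0.0], [-3.0, -0.1, -0.2, -3.33, -0.72, 4.81, 0.0]]
```

servo_tool --pt "-3 0 0 -4.5 -0.2 3 0.1" --pt "-3 0 0 -3.4 -0.3 4.5 0.1" --pt "-3 0 0 -2.2 -0.6 5.5 0.1" --pt "0 0 0 0 0 0 0.1"

```text
time: 4.42
tool_pos: [427.3, -353.5, 114.4]
orientation: [0.707, 0.701, 0.067, 0.062]
ft_force: [-0.3, -1.1, 0.1]
width: 0.548
```

Run:
```python
from h import *
import pickle
Rt=yawR(0,-10)
rim=np.array([480-54,-352,62]); plan(rim-40*Rt[:,2],Rt,0.1)
C=cam('wrist'); save(C,'w2.png'); pickle.dump(C,open('w2.pkl','wb'))
print(env.sense()['width'])
q=proj(C,np.c_[480+58*np.cos(np.linspace(0,6.28,60)),-352+58*np.sin(np.linspace(0,6.28,60)),np.full(60,62)])
f=C['frame'][:,:,::-1].copy()
for a,b in q:
    if 0<=a<512 and 0<=b<384: cv2.circle(f,(int(round(a)),int(round(b))),1,(0,0,255),-1)
cv2.imwrite('pics/w2b.png',f)
C=cam('side');save(C,'s2.png'); cv2.imwrite('pics/s2c.png',cv2.resize(C['frame'][180:340,250:410,::-1],None,fx=3.5,fy=3.5))
```

```text
pos [ 427.3 -353.5  114.4] dist 15.5 ang [ 0.5 -0.3 -0.5] rows needed 1
[[0.5, -0.3, -0.5, 0.13, -1.05, 1.13, 0.1]]
0.5491818224995794
```

View pics/w2b.png

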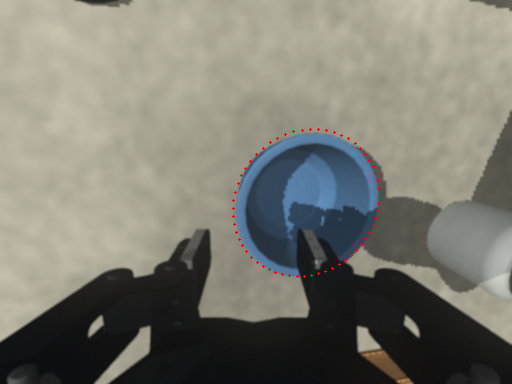

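View pics/s2c.png

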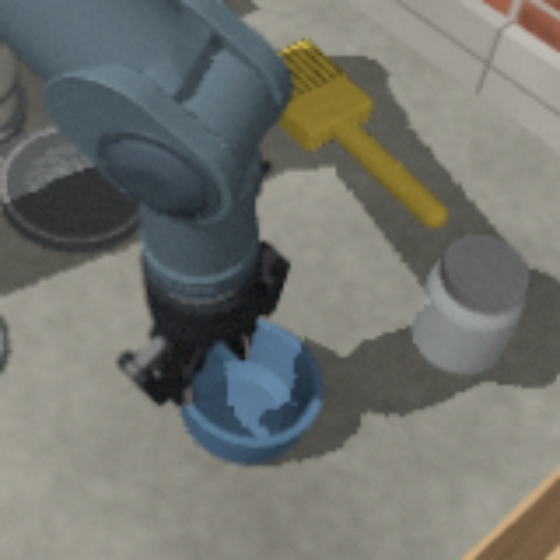

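Run:
```python
from h import *
Rt=yawR(0,-10)
rim=np.array([481-54,-352,62]); plan(rim+26*Rt[:,2],Rt,0.1,step=30)
```

```text
pos [ 433.1 -353.4  119.3] dist 83.0 ang [ 1.  -0.2 -0.1] rows needed 3
[[0.3, -0.1, -0.0, 0.04, -0.58, 2.7, 0.1], [0.3, -0.1, -0.0, 0.04, -0.56, 2.71, 0.1], [0.3, -0.1, -0.0, 0.04, -0.55, 2.71, 0.1]]
```

servo_tool --pt "0.3 0 0 0.1 -1.7 1.2 0.1" --pt "0 0 0 0 0 1.5 0.1" --pt "0 0 0 0 0 0 0.1"

```text
time: 4.9
tool_pos: [427.4, -349.6, 92.8]
orientation: [0.701, 0.707, 0.07, 0.068]
ft_force: [-0.5, 0.5, -0.3]
width: 0.553
```

Run:
```python
from h import *
Rt=yawR(0,-10)
rim=np.array([481-54,-352,62]); plan(rim+26*Rt[:,2],Rt,0.1,step=30)
```

```text
pos [ 427.4 -349.6   92.8] dist 56.6 ang [ 1.2 -0.2  0.5] rows needed 2
[[0.6, -0.1, 0.2, -0.13, -0.35, 2.81, 0.1], [0.6, -0.1, 0.2, -0.12, -0.32, 2.81, 0.1]]
```

servo_tool --pt "0.8 0 0 -0.1 -0.6 1.0 0.1" --pt "0.4 0 0.3 -0.1 -0.1 2.0 0.1" --pt "0 0 0 0 0 2.2 0.1" --pt "0 0 0 0 0 0 0.1"

```text
time: 5.4
tool_pos: [432.3, -351.0, 39.2]
orientation: [0.702, 0.707, 0.063, 0.061]
ft_force: [0.6, 0.8, -0.7]
width: 0.554
```

Run:
```python
from h import *
Rt=yawR(0,-10)
rim=np.array([481-54,-352,62]); plan(rim+26*Rt[:,2],Rt,0.1,step=30)
C=cam('side'); cv2.imwrite('pics/s3c.png',cv2.resize(C['frame'][220:340,270:390,::-1],None,fx=5,fy=5))
```

```text
pos [ 432.3 -351.    39.2] dist 3.1 ang [ 0.1 -0.2  0.4] rows needed 1
[[0.1, -0.2, 0.4, -0.1, -0.13, 0.26, 0.1]]
```

View pics/s3c.png

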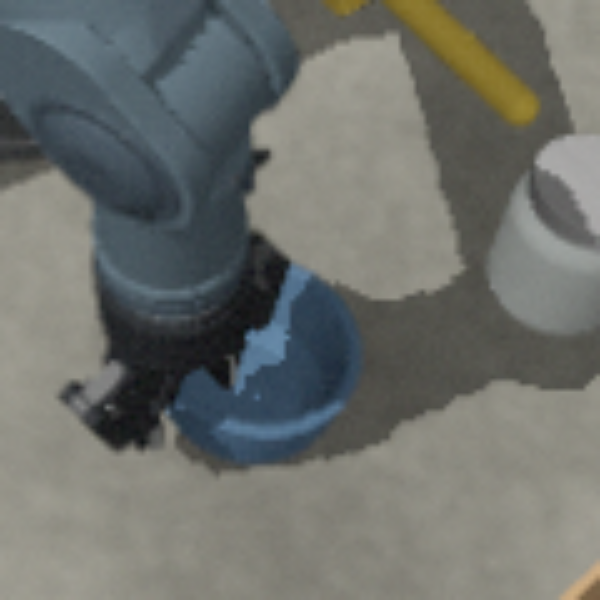

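One finger is inside the rim and one is outside it. Closing now.

servo_tool --pt "0 0 0 0 0 0.2 -1" --pt "0 0 0 0 0 0 -1" --pt "0 0 0 0 0 0 -1" --pt "0 0 0 0 0 0 -1" --pt "0 0 0 0 0 0 -1" --force 60

```text
time: 6.08
tool_pos: [433.2, -352.7, 39.8]
orientation: [0.702, 0.706, 0.063, 0.063]
ft_force: [0.9, -0.5, -2.4]
width: 0.097
```

servo_tool --pt "0 0 0 0 0 0 -1" --pt "0 0 0 0 -0.2 -1.5 -1" --pt "0 0 0 0 -0.5 -3 -1" --pt "0 0 0 0 -0.5 -3 -1" --pt "0 0 0 0 0 0 -1"

```text
time: 6.7
tool_pos: [404.7, -351.7, 113.5]
orientation: [0.702, 0.707, 0.063, 0.061]
ft_force: [-0.4, 0.1, -3.3]
width: 0.095
```

Run:
```python
from h import *
import pickle
s=env.sense(); print({k:s[k].round(2) if hasattr(s[k],'round') else s[k] for k in ['time','tool_pos','ft_force','width']})
C=cam('side'); cv2.imwrite('pics/s4c.png',cv2.resize(C['frame'][200:320,270:390,::-1],None,fx=4,fy=4))
C=cam('wrist'); save(C,'w4.png')
```

```text
{'time': 6.7, 'tool_pos': array([ 404.68, -351.66,  113.51]), 'ft_force': array([-0.42,  0.11, -3.28]), 'width': 0.09540878844251481}
```

View pics/s4c.png

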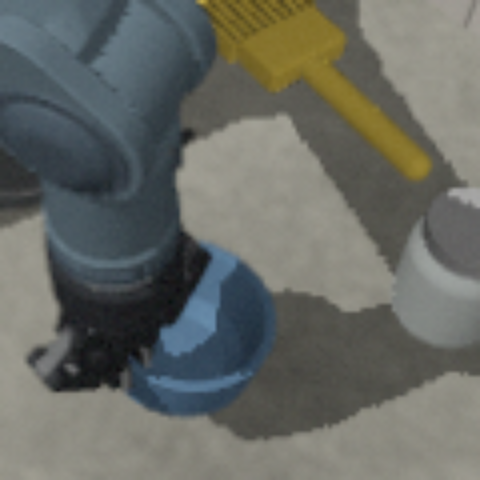

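View pics/w4.png

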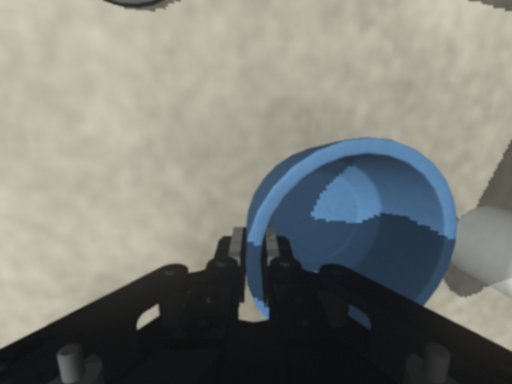

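Run:
```python
from h import *
plan([478,-87.7,118],yawR(0,-10),-1,step=45)
```

```text
pos [ 404.5 -349.7  111.3] dist 272.2 ang [-0.2 -0.4  0.4] rows needed 7
[[-0.0, -0.1, 0.1, 3.73, 1.08, 0.11, -1], [-0.0, -0.1, 0.1, 3.74, 1.07, 0.1, -1], [-0.0, -0.1, 0.1, 3.74, 1.07, 0.1, -1], [-0.0, -0.1, 0.1, 3.74, 1.07, 0.1, -1], [-0.0, -0.1, 0.1, 3.74, 1.06, 0.1, -1]]
```

servo_tool --pt "0 0 0 2.5 0.8 0 -1" --pt "0 0 0 3.7 1.1 0 -1" --pt "0 0 0 3.7 1.1 0 -1" --pt "0 0 0 3.7 1.1 0 -1" --pt "0 0 0 3.7 1.1 0 -1"

```text
time: 7.42
tool_pos: [451.7, -172.2, 115.4]
orientation: [0.704, 0.706, 0.058, 0.055]
ft_force: [0.8, -0.6, -2.2]
width: 0.095
```

Run:
```python
from h import *
plan([478,-87.7,118],yawR(0,-10),-1,step=40)
```

```text
pos [ 451.7 -172.2  115.4] dist 88.5 ang [-0.8 -0.3  0.1] rows needed 3
[[-0.3, -0.1, 0.0, 2.81, 0.88, 0.07, -1], [-0.3, -0.1, 0.0, 2.81, 0.88, 0.07, -1], [-0.3, -0.1, 0.0, 2.81, 0.88, 0.07, -1]]
```

servo_tool --pt "-0.5 0 0 3 0.9 0 -1" --pt "-0.5 0 0 3 0.9 0 -1" --pt "0 0 0 2 0.7 0.2 -1" --pt "0 0 0 0 0 0 -1"

```text
time: 7.92
tool_pos: [473.8, -82.1, 113.6]
orientation: [0.7, 0.709, 0.062, 0.056]
ft_force: [-0.3, -0.9, -3.5]
width: 0.098
```

Run:
```python
from h import *
import pickle
plan([478,-87.7,55],yawR(0,-10),-1,step=20)
for n in ['top','side','wrist']:
    C=cam(n); save(C,n+'5.png'); pickle.dump(C,open(n+'5.pkl','wb'))
a=cv2.imread('pics/top5.png')[130:230,200:320]; b=cv2.imread('pics/side5.png')[150:270,200:320]
cv2.imwrite('pics/5.png',np.hstack([cv2.resize(a,(400,333)),cv2.resize(b,(400,400))[:333]]))
```

```text
pos [473.8 -82.1 113.6] dist 59.0 ang [-0.4 -0.5  0.7] rows needed 3
[[-0.1, -0.2, 0.2, -0.2, -0.19, 1.95, -1], [-0.1, -0.2, 0.2, -0.2, -0.19, 1.95, -1], [-0.1, -0.2, 0.2, -0.19, -0.2, 1.95, -1]]
```

View pics/5.png

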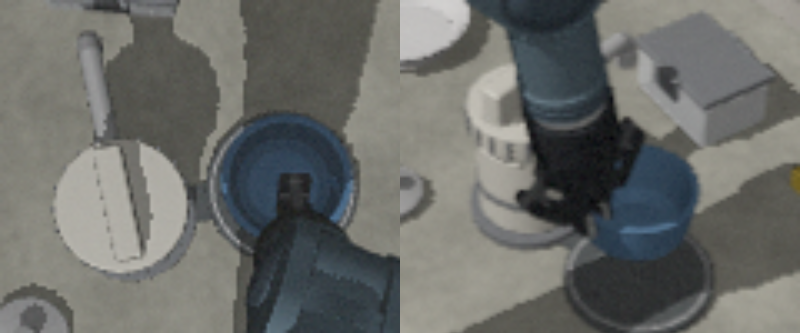

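View pics/wrist5.png

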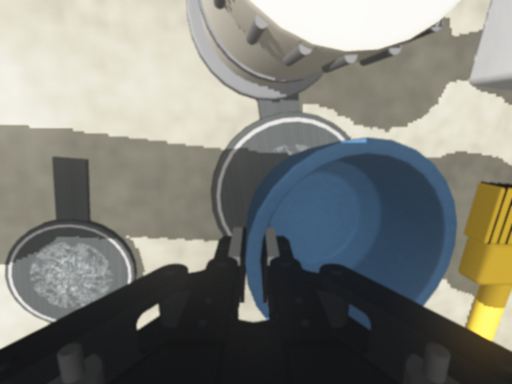

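Run:
```python
from h import *
import pickle
from scipy.optimize import least_squares
T=pickle.load(open('top5.pkl','rb'))
hsv=cv2.cvtColor(T['frame'],cv2.COLOR_RGB2HSV)[160:225,255:320]
m=((hsv[...,0]>98)&(hsv[...,0]<120)&(hsv[...,1]>90)).astype(np.uint8)
c=max(cv2.findContours(m,cv2.RETR_EXTERNAL,cv2.CHAIN_APPROX_NONE)[0],key=cv2.contourArea).reshape(-1,2)+[255,160]
print(c.min(0),c.max(0))
th=np.linspace(0,2*np.pi,180)
c=c[(c[:,1]<192)]
f=lambda p:[cv2.pointPolygonTest(proj(T,np.c_[p[0]+58*np.cos(th),p[1]+58*np.sin(th),np.full(180,136)]).astype(np.float32).reshape(-1,1,2),(float(a),float(b)),True) for a,b in c]
o=least_squares(f,[525,-87],loss='soft_l1',f_scale=.7);print(o.x,np.abs(f(o.x)).mean(),'offset',o.x-[473.8,-82.1])
a=T['frame'][150:225,250:330,::-1]; cv2.imwrite('pics/5z.png',cv2.resize(a,None,fx=8,fy=8,interpolation=cv2.INTER_CUBIC))
```

```text
[266 165] [305 200]
[524.12850173 -85.24355677] 4.475513107251916 offset [50.32850173 -3.14355677]
```

View pics/5z.png

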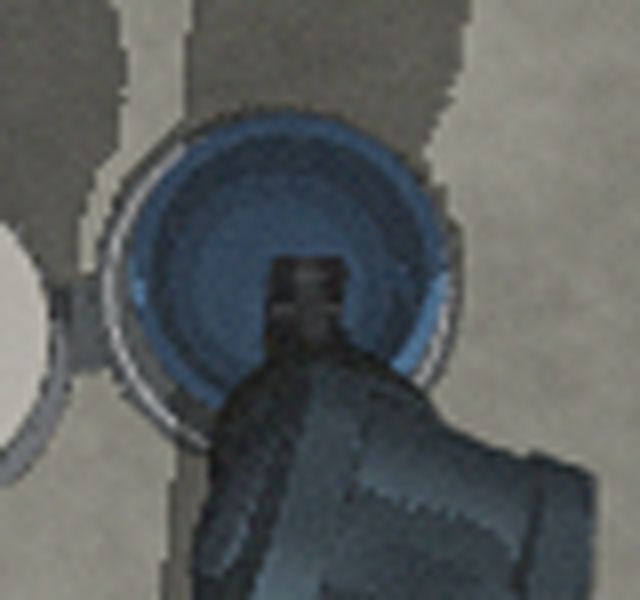

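servo_tool --pt "-0.2 0 0.2 -0.2 -0.3 1.8 -1" --pt "-0.1 0 0.2 -0.1 -0.5 1.8 -1" --pt "0 0 0.1 -0.1 -0.2 1.2 -1" --pt "0 0 0 0 0 0 -1"

```text
time: 8.57
tool_pos: [470.6, -95.1, 63.6]
orientation: [0.709, 0.7, 0.063, 0.06]
ft_force: [-0.5, 0.1, -3.1]
width: 0.099
```

Run:
```python
from h import *
plan([477.5,-86,53],yawR(0,-10),-1,step=20)
print(env.sense()['ft_force'])
```

```text
pos [470.6 -95.1  63.6] dist 15.6 ang [-0.1 -0.2 -0.7] rows needed 1
[[-0.1, -0.2, -0.7, 0.91, 0.49, 1.16, -1]]
[-0.52620595  0.12865394 -3.1432485 ]
```

servo_tool --pt "0 0 -0.5 0.8 0.5 0.4 -1" --pt "0 0 0 0 0 0 -1"

```text
time: 8.82
tool_pos: [477.4, -87.9, 61.2]
orientation: [0.706, 0.703, 0.063, 0.061]
ft_force: [0.0, 0.1, -2.0]
width: 0.104
```

Run:
```python
from h import *
plan([477.5,-86,53],yawR(0,-10),-1,step=20)
print(env.sense()['ft_force'])
```

```text
pos [477.4 -87.9  61.2] dist 8.5 ang [ 0.  -0.2 -0.3] rows needed 1
[[0.0, -0.2, -0.3, 0.19, -0.14, 0.81, -1]]
[ 0.01256543  0.10941144 -1.99443525]
```

servo_tool --pt "0 0 0 0.1 -0.1 0.6 -1" --pt "0 0 0 0 0 0 -1"

```text
time: 9.07
tool_pos: [478.3, -86.4, 55.4]
orientation: [0.706, 0.703, 0.064, 0.061]
ft_force: [-0.3, -0.2, -2.3]
width: 0.1
```

servo_tool --pt "0 0 0 0 0 0.2 -1" --pt "0 0 0 0 0 0.1 -1"

```text
time: 9.32
tool_pos: [479.0, -86.3, 52.5]
orientation: [0.705, 0.703, 0.064, 0.061]
ft_force: [-0.4, 0.6, -2.6]
width: 0.099
```

servo_tool --pt "0 0 0 0 0 0.1 -1" --pt "0 0 0 0 0 0 -1"

```text
time: 9.57
tool_pos: [479.2, -86.5, 51.6]
orientation: [0.706, 0.703, 0.064, 0.061]
ft_force: [-0.7, 0.3, -0.6]
width: 0.096
```

servo_tool --pt "0 0 0 0 0 0.1 -1" --pt "0 0 0 0 0 0 -1"

```text
time: 9.82
tool_pos: [479.3, -86.6, 51.4]
orientation: [0.706, 0.703, 0.065, 0.06]
ft_force: [-1.3, 0.2, -1.0]
width: 0.098
```

Run:
```python
from h import *
C=cam('side'); cv2.imwrite('pics/s6.png',cv2.resize(C['frame'][170:270,220:320,::-1],None,fx=5,fy=5))
C=cam('top'); cv2.imwrite('pics/t6.png',cv2.resize(C['frame'][150:225,250:330,::-1],None,fx=6,fy=6,interpolation=cv2.INTER_CUBIC))
print(env.sense()['ft_force'])
```

```text
[-2.07877564  0.82476857  1.33968018]
```

View pics/s6.png

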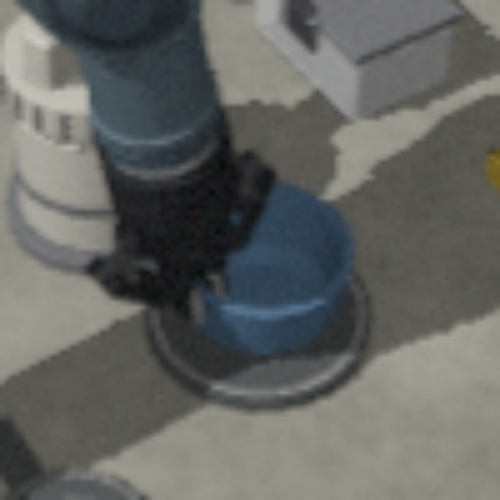

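View pics/t6.png

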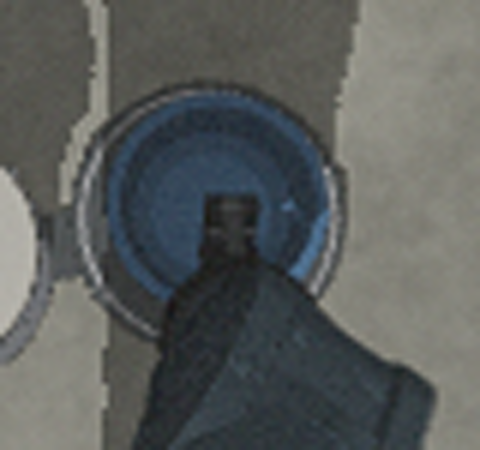

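servo_tool --pt "0 0 0 0 0 0 -0.6" --pt "0 0 0 0 0 0 -0.3" --pt "0 0 0 0 0 0 0" --pt "0 0 0 0 0 0 0.1"

```text
time: 10.42
tool_pos: [482.3, -87.1, 52.5]
orientation: [0.706, 0.703, 0.066, 0.063]
ft_force: [-0.4, -0.3, 0.2]
width: 0.55
```

servo_tool --pt "0 0 0 0 0 -1.5 0.1" --pt "0 0 0 0 0 -3 0.1" --pt "0 0 0 0 0 -4 0.1" --pt "0 0 0 0 0 -5 0.1" --pt "0 0 0 0 0 -6 0.1"

```text
time: 11.05
tool_pos: [444.8, -84.5, 230.6]
orientation: [0.705, 0.704, 0.06, 0.057]
ft_force: [0.6, 3.0, -1.2]
width: 0.547
```

Run:
```python
from h import *
import pickle
plan([440,62,270],yawR(101),0.9)
for n in ['top','side','wrist']:
    C=cam(n); save(C,n+'7.png'); pickle.dump(C,open(n+'7.pkl','wb'))
a=cv2.imread('pics/top7.png')[130:230,200:320]; b=cv2.imread('pics/side7.png')[150:270,200:320]
cv2.imwrite('pics/7.png',np.hstack([cv2.resize(a,(400,333)),cv2.resize(b,(400,400))[:333]]))
```

```text
pos [444.8 -84.5 230.6] dist 151.8 ang [   7.1    8.2 -100.8] rows needed 11
[[0.6, 0.7, -9.2, 1.33, 0.01, -0.36, 0.9], [0.6, 0.7, -9.2, 1.32, 0.22, -0.34, 0.9], [0.6, 0.7, -9.2, 1.27, 0.43, -0.33, 0.9], [0.6, 0.7, -9.2, 1.19, 0.62, -0.32, 0.9], [0.6, 0.7, -9.2, 1.08, 0.8, -0.31, 0.9]]
```

View pics/7.png

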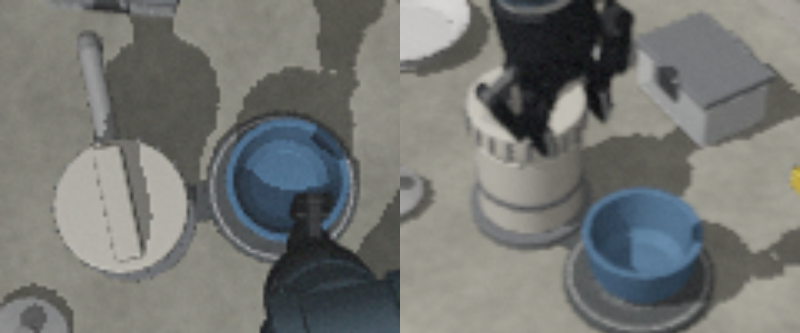

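View pics/wrist7.png

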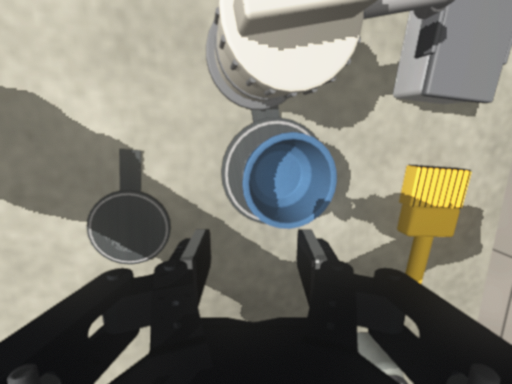

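Run:
```python
from h import *
import pickle
from scipy.optimize import least_squares
th=np.linspace(0,2*np.pi,180)
for n,box in [('wrist',(235,125,345,232)),('side',(245,195,320,262)),('top',(260,158,312,195))]:
    C=pickle.load(open(n+'7.pkl','rb'))
    hsv=cv2.cvtColor(C['frame'],cv2.COLOR_RGB2HSV); k=np.zeros(hsv.shape[:2],np.uint8)
    m=((hsv[...,0]>98)&(hsv[...,0]<120)&(hsv[...,1]>90)).astype(np.uint8)
    k[box[1]:box[3],box[0]:box[2]]=m[box[1]:box[3],box[0]:box[2]]
    c=max(cv2.findContours(k,cv2.RETR_EXTERNAL,cv2.CHAIN_APPROX_NONE)[0],key=cv2.contourArea).reshape(-1,2)
    c=cv2.convexHull(c).reshape(-1,2)
    if n=='top': c=c[c[:,1]<190]
    if n=='side': c=c[c[:,1]<225]
    f=lambda p:[cv2.pointPolygonTest(proj(C,np.c_[p[0]+58*np.cos(th),p[1]+58*np.sin(th),np.full(180,74)]).astype(np.float32).reshape(-1,1,2),(float(a),float(b)),True) for a,b in c]
    o=least_squares(f,[528,-87],loss='soft_l1',f_scale=.7);print(n,o.x,np.abs(f(o.x)).mean())
    v=C['frame'][:,:,::-1].copy()
    for p,z,r,col in [(o.x,74,58,(0,0,255)),((527,-87),12,75,(0,255,0))]:
        for a,b in proj(C,np.c_[p[0]+r*np.cos(th),p[1]+r*np.sin(th),np.full(180,z)])[::2]: 
            if 0<=a<512 and 0<=b<384: v[int(round(b)),int(round(a))]=col
    x0,y0=(200,100) if n=='wrist' else (215,140)
    cv2.imwrite(f'pics/{n}7o.png',cv2.resize(v[y0:y0+150,x0:x0+160],None,fx=4,fy=4,interpolation=cv2.INTER_NEAREST))
```

```text
wrist [528.15150682 -84.85363035] 1.3441133388087776
side [525.56695296 -87.09134306] 0.7368030665804717
top [527.02268124 -87.13352622] 0.29684237626501897
```

View pics/wrist7o.png

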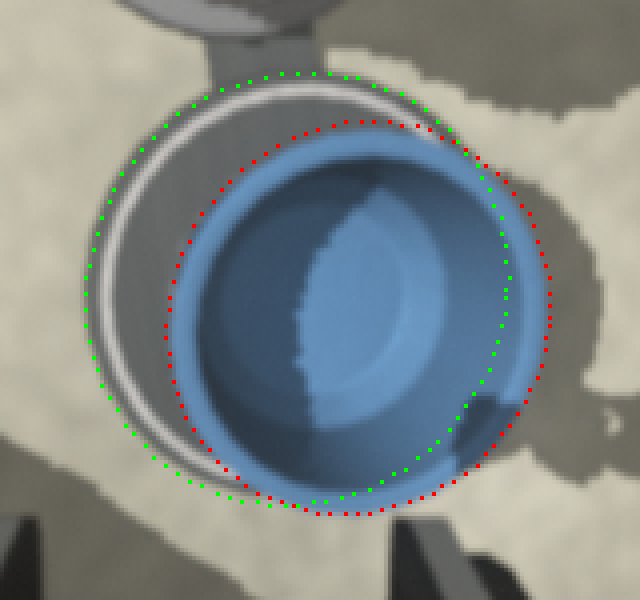

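View pics/top7o.png

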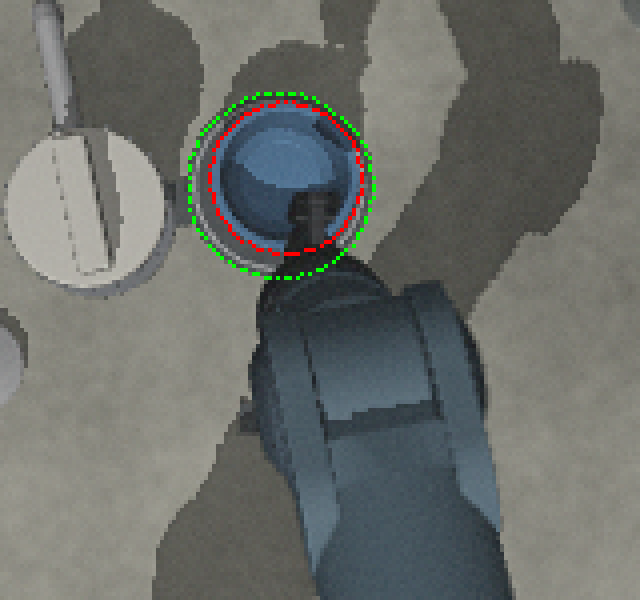

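servo_tool --pt "0.6 0.7 -9.2 1.3 0 -0.6 0.9" --pt "0.6 0.7 -9.2 1.3 0.2 -0.6 0.9" --pt "0.6 0.7 -9.2 1.3 0.4 -0.6 0.9" --pt "0.6 0.7 -9.2 1.2 0.6 -0.6 0.9" --pt "0.6 0.7 -9.2 1.1 0.8 -0.5 0.9"

```text
time: 11.82
tool_pos: [438.7, -18.2, 261.0]
orientation: [0.363, 0.93, 0.039, 0.037]
ft_force: [0.3, -0.5, -0.1]
width: 0.953
```

Run:
```python
from h import *
print(env.sense()['qpos'].round(2))
plan([470,62,265],yawR(100),0.9)
```

```text
[-1.19 -0.37  0.99  2.14  0.32  1.12  0.49]
pos [438.7 -18.2 261. ] dist 86.2 ang [  4.2   4.7 -52.6] rows needed 6
[[0.7, 0.8, -8.8, 0.52, 1.34, 0.05, 0.9], [0.7, 0.8, -8.8, 0.31, 1.4, 0.03, 0.9], [0.7, 0.8, -8.8, 0.09, 1.43, 0.02, 0.9], [0.7, 0.8, -8.8, -0.13, 1.43, 0.0, 0.9], [0.7, 0.8, -8.8, -0.34, 1.4, -0.02, 0.9]]
```

servo_tool --pt "0.7 0.8 -8.8 0 2.2 0.3 0.9" --pt "0.7 0.8 -8.8 -0.4 2.2 0.2 0.9" --pt "0.7 0.8 -8.8 -0.7 2 0.2 0.9"

```text
time: 12.2
tool_pos: [481.7, 28.9, 255.4]
orientation: [0.135, 0.991, 0.015, 0.015]
ft_force: [-0.3, -0.1, -0.8]
width: 0.951
```

Run:
```python
from h import *
print(env.sense()['qpos'].round(2))
plan([501,61,250],yawR(100),0.9)
```

```text
[-1.59 -0.23  1.37  2.03  0.23  1.13  0.98]
pos [481.7  28.9 255.4] dist 37.8 ang [  1.6   1.9 -25.5] rows needed 3
[[0.5, 0.6, -8.5, -0.33, 1.19, 0.23, 0.9], [0.5, 0.6, -8.5, -0.5, 1.13, 0.21, 0.9], [0.5, 0.6, -8.5, -0.67, 1.05, 0.2, 0.9]]
```

Joint 3 is nearing its limit of 1.57, so I'll work out a kinematic model before turning further.

```bash
cat > k.py <<'E'
from h import *
from scipy.optimize import least_squares
import itertools
D=[([-1.23381225,0.38384687,0.04387236,1.59957595,-0.01790204,1.16121214,-0.04991111],[273.8,589.5,231.3],[2.15667882e-01,9.76465878e-01,-1.30795862e-03,-2.09432246e-04])]
def rot(ax,a): return R.from_euler(ax,a).as_matrix()
def fk(q,sg,p,full=False):
    # p: d1,a1,L1,ae,L2,aw,d7, yaw7
    d1,L1,ae,L2,aw,d7,y7=p
    M=np.eye(3);x=np.zeros(3)
    M=M@rot('z',sg[0]*q[0]); x=x+M@[0,0,d1]
    M=M@rot('y',q[1]); M=M@rot('z',sg[1]*q[2]); x=x+M@[ae,0,L1]
    el=x.copy()
    M=M@rot('y',q[3]); x=x+M@[-ae,0,L2]*1
    M=M@rot('z',sg[2]*q[4]); M=M@rot('y',q[5]); x=x+M@[aw,0,d7]
    M=M@rot('z',sg[3]*q[6]+y7)
    return x,M,el
E
python3 - <<'E'
from k import *
import json
s=env.sense()
D.append((list(s['qpos']),list(s['tool_pos']),list(s['orientation'])))
D.append(([-1.19,-0.37,0.99,2.14,0.32,1.12,0.49],[438.7,-18.2,261.0],[0.363,0.93,0.039,0.037]))
json.dump([[list(map(float,a)) for a in d] for d in D],open('D.json','w'))
best=[]
for sg in itertools.product([1,-1],repeat=4):
    def f(p):
        r=[]
        for q,x,o in D:
            X,M,_=fk(q,sg,p); r+=list((X-x)/3); r+=list((R.from_quat(o).inv()*R.from_matrix(M)).as_rotvec()*50)
        return r
    for y in (0,np.pi/2,-np.pi/2,np.pi):
        o=least_squares(f,[330,350,0,350,0,200,y]); best.append((o.cost,sg,o.x.round(3)))
best.sort(key=lambda b:b[0])
for b in best[:4]: print(b)
E
```

```text
(np.float64(98.9989066505572), (-1, -1, -1, -1), array([ 147.947,  405.284,  117.285, 2000.563, 1493.251, -440.954,
         -4.71 ]))
(np.float64(98.99890665056533), (-1, -1, -1, -1), array([ 1.479480e+02,  4.052840e+02,  1.172850e+02,  2.000562e+03,
        1.493250e+03, -4.409530e+02,  1.573000e+00]))
(np.float64(98.99890665057171), (-1, -1, -1, -1), array([ 1.479480e+02,  4.052840e+02,  1.172850e+02,  2.000562e+03,
        1.493250e+03, -4.409530e+02,  1.573000e+00]))
(np.float64(98.99890665058034), (-1, -1, -1, -1), array([ 1.479470e+02,  4.052840e+02,  1.172860e+02,  2.000564e+03,
        1.493252e+03, -4.409550e+02,  1.573000e+00]))
```

Run:
```python
from k import *
import json
D=json.load(open('D.json'))
sg=(-1,-1,-1,-1)
A=[];b=[]
for q,x,o in D:
    M0=rot('z',-q[0]);M1=M0@rot('y',q[1]);M2=M1@rot('z',-q[2]);M3=M2@rot('y',q[3]);M4=M3@rot('z',-q[4]);M5=M4@rot('y',q[5]);M6=M5@rot('z',-q[6]+np.pi/2)
    print((R.from_quat(o).inv()*R.from_matrix(M6)).as_rotvec(degrees=True).round(2))
    # unknown: d1(z), L1 (M2 z), ae (M2 x), L2(M4 z), a3(M3 x), aw(M5 x), d7
    A.append(np.c_[[0,0,1],M2[:,2],M2[:,0],M4[:,2],M3[:,0],M5[:,0],M5[:,2]]);b.append(x)
A=np.vstack(A);b=np.hstack(b)
print(np.linalg.svd(A)[1])
sol,res,rk,_=np.linalg.lstsq(A,b,rcond=None);print(sol.round(1),(A@sol-b).round(1))
c=[0,1,3,6];sol,res,rk,_=np.linalg.lstsq(A[:,c],b,rcond=None);print(sol.round(1),(A[:,c]@sol-b).round(1))
```

```text
[-0.  0. -0.]
[-0.  0. -0.]
[ 0.02 -0.25 -0.39]
[3.42691152e+00 2.98011434e+00 4.62419473e-01 3.20557087e-01
 2.40872676e-01 2.41266913e-02 2.37389234e-03]
[ 213.7  393.9  193.5 2995.1  -90.  2460.9 -834.5] [-38.5  14.7  -1.3   0.7   5.2   4.8  -0.9  -1.3  -3.5]
[726.4 583.6 488.3 847.5] [-34.4  29.3  -7.  -23.1   6.    3.7   0.6  14.2   3.2]
```

```bash
cat >> k.py <<'E'
import json
def basis(q):
    M0=rot('z',-q[0]);M1=M0@rot('y',q[1]);M2=M1@rot('z',-q[2]);M3=M2@rot('y',q[3]);M4=M3@rot('z',-q[4]);M5=M4@rot('y',q[5]);M6=M5@rot('z',-q[6]+np.pi/2)
    return M0,M1,M2,M3,M4,M5,M6
def FK(q,p=None):
    M=basis(q); d1,a0,y2,L1,y4,L2,y6,d7=P if p is None else p
    el=np.array([0,0,d1])+M[0]@[a0,y2,0]+M[2]@[0,y4,L1]
    return el+M[4]@[0,y6,L2]+M[5]@[0,0,d7], M[6]
P=[317,81,192.5,400,168.5,400,136.3,300]
E
python3 - <<'E'
from k import *
D=json.load(open('D.json'))
for s in itertools.product([1,-1],repeat=3):
    f=lambda u:np.hstack([FK(q,[u[0],81,s[0]*192.5,400,s[1]*168.5,400,s[2]*136.3,u[1]])[0]-x for q,x,o in D])
    o=least_squares(f,[317,300]);print(s,o.x.round(1),o.cost,o.fun.round(1))
E
```

```text
(1, 1, 1) [1616.2 1628.2] 445825.0999905287 [-526.1  140.9  -35.4 -349.3  407.6    8.2 -206.4  512.1   27.2]
(1, 1, -1) [2016.7 2027.8] 122887.4319390613 [-273.8   37.6  -34.5 -249.3  159.4    5.7  -74.6  272.4   28.8]
(1, -1, 1) [2537.3 2494.3] 88198.98540319105 [-213.7   14.5   25.1 -243.8  110.4  -10.7  -45.6  236.3  -14.5]
(1, -1, -1) [2937.8 2893.8] 28742.36128028191 [  38.5  -88.8   26.1 -143.8 -137.7  -13.2   86.2   -3.4  -12.9]
(-1, 1, 1) [-1522.1 -1517.3] 113204.7290562089 [-159.7   21.4  -28.2  -73.1  334.    12.4 -164.   235.5   15.8]
(-1, 1, -1) [-1121.6 -1117.7] 12790.686837568071 [ 92.6 -81.9 -27.3  26.8  85.9   9.9 -32.2  -4.2  17.4]
(-1, -1, 1) [-601.  -651.3] 20068.882152399456 [ 152.7 -105.    32.3   32.3   36.9   -6.4   -3.2  -40.3  -25.9]
(-1, -1, -1) [-200.5 -251.7] 183135.8838623194 [ 405.  -208.3   33.3  132.3 -211.3   -8.9  128.6 -280.   -24.3]
```

servo_tool --pt "0 0 0 0 -3 1.5 0.9" --pt "0 0 0 0 0 0 0.9"

```text
time: 12.45
tool_pos: [473.9, 3.7, 237.8]
orientation: [0.13, 0.991, 0.011, 0.015]
ft_force: [0.5, -0.1, -0.9]
width: 0.952
```

```bash
cat > log.py <<'E'
from h import *
import json
D=json.load(open('D.json')); s=env.sense(); D.append([list(map(float,s[k])) for k in ('qpos','tool_pos','orientation')]); json.dump(D,open('D.json','w'))
print(s['time'],s['qpos'].round(3),s['tool_pos'].round(1),s['joint_vel'].round(2))
E
python3 log.py
```

```text
12.45 [-1.564 -0.252  1.377  2.063  0.265  1.106  1.005] [473.9   3.7 237.8] [-0.09  0.05 -0.05 -0.04 -0.04 -0.03 -0.  ]
```

servo_tool --pt "0 0 0 -5 0 0 0.9" --pt "0 0 0 0 0 0 0.9"

```text
time: 12.7
tool_pos: [517.9, -4.9, 243.9]
orientation: [0.127, 0.992, 0.008, 0.019]
ft_force: [-0.3, 0.6, -0.2]
width: 0.948
```

```bash
python3 log.py
```

```text
12.7 [-1.809 -0.399  1.558  1.969  0.435  1.169  0.902] [517.9  -4.9 243.9] [ 0.14  0.1  -0.01  0.08 -0.04  0.05  0.  ]
```

servo_tool --pt "0 0 0 -4 -3 2 0.9" --pt "0 0 0 0 0 0 0.9"

```text
time: 12.95
tool_pos: [523.1, -40.6, 239.3]
orientation: [0.126, 0.992, 0.008, 0.03]
ft_force: [0.7, 1.1, -0.8]
width: 0.947
```

```bash
python3 log.py
python3 - <<'E'
from k import *
D=json.load(open('D.json')); D=[D[i] for i in range(len(D)) if i!=2]
A=[];b=[]
for q,x,o in D:
    M=basis(q)
    print((R.from_quat(o).inv()*R.from_matrix(M[6])).as_rotvec(degrees=True).round(2))
    A.append(np.c_[[0,0,1],M[0][:,0],M[0][:,1],M[2][:,0],M[2][:,1],M[2][:,2],M[4][:,0],M[4][:,1],M[4][:,2],M[5][:,0],M[5][:,2]]);b.append(x)
A=np.vstack(A);b=np.hstack(b)
print(np.linalg.svd(A)[1].round(4))
sol=np.linalg.lstsq(A,b,rcond=None)[0];print(sol.round(1),(A@sol-b).round(1))
E
```

```text
12.95 [-1.751 -0.407  1.567  1.973  0.454  1.144  0.961] [523.1 -40.6 239.3] [-0.03  0.02 -0.06  0.02 -0.04 -0.01 -0.01]
[-0.  0. -0.]
[-0.  0. -0.]
[-0.  0. -0.]
[-0.  0.  0.]
[-0. -0.  0.]
[4.4553 4.346  3.7369 1.076  1.0017 0.3213 0.1417 0.1073 0.0333 0.0197
 0.0084]
[ 2.998e+02 -0.000e+00 -2.120e+01 -3.400e+00 -2.040e+01  4.928e+02
 -1.000e-01  3.000e-01  5.069e+02 -3.300e+00  3.240e+02] [ 0. -0. -0.  0. -0.  0. -0.  0. -0.  0. -0. -0. -0.  0.  0.]
```

```bash
cat > sim.py <<'E'
from k import *
D=json.load(open('D.json'));Dx=[D[i] for i in range(len(D)) if i!=2]
def AB(q):
    M=basis(q); return np.c_[[0,0,1],M[0][:,0],M[0][:,1],M[2][:,0],M[2][:,1],M[2][:,2],M[4][:,0],M[4][:,1],M[4][:,2],M[5][:,0],M[5][:,2]]
SOL=np.linalg.lstsq(np.vstack([AB(d[0]) for d in Dx]),np.hstack([d[1] for d in Dx]),rcond=None)[0]
def FKs(q): return AB(q)@SOL, basis(q)[6]
def jac(q):
    q=np.array(q,float);x,M=FKs(q);J=np.zeros((6,7))
    for i in range(7):
        h=1e-5;qq=q.copy();qq[i]+=h;X,N=FKs(qq);J[:3,i]=(X-x)/h;J[3:,i]=R.from_matrix(N@M.T).as_rotvec()/h
    return J
LO=np.array([-2.61,-.41,-1.48,0,-1.57,.05,-2.85]);HI=np.array([2.61,2.15,1.57,2.5,4.71,1.97,2.85])
def go(q,x1,M1,n=20):
    q=np.array(q,float);x0,M0=FKs(q);rv=R.from_matrix(M0.T@M1).as_rotvec();x1=np.array(x1,float)
    for i in range(1,n+1):
        xt=x0+(x1-x0)*i/n;Mt=M0@R.from_rotvec(rv*i/n).as_matrix()
        for _ in range(6):
            x,M=FKs(q);e=np.r_[(xt-x),R.from_matrix(Mt@M.T).as_rotvec()*300]
            J=jac(q);J[3:]*=300
            act=np.ones(7,bool)
            for _ in range(3):
                dq=np.zeros(7);Ja=J[:,act];dq[act]=Ja.T@np.linalg.solve(Ja@Ja.T+1*np.eye(6),e)
                bad=(q+dq>HI)&act|(q+dq<LO)&act
                if not bad.any():break
                act&=~bad
            q=np.clip(q+dq,LO,HI)
        
    x,M=FKs(q); return q,np.linalg.norm(x-x1)
E
python3 - <<'E'
from sim import *
print(FKs(D[0][0])[0])
q=D[0][0]
for x,M in [((370,313,251),R.from_quat([.541,.841,.002,-.001]).as_matrix()),((420,42,262),yawR(3)),((425,-246,247),yawR(0)),((427,-353,114),yawR(0,-9)),((432,-351,39),yawR(0,-10)),((405,-352,113),yawR(0,-10)),((452,-172,115),yawR(0,-9)),((474,-82,113),yawR(0,-9)),((479,-87,52),yawR(0,-10)),((445,-85,230),yawR(0,-10)),((439,-18,261),R.from_quat([.363,.93,.039,.037]).as_matrix()),((482,29,255),R.from_quat([.135,.991,.015,.015]).as_matrix())]:
    q,e=go(q,x,M,12); print(x,q.round(2),round(e,1))
E
```

```text
[273.80063268 589.4982441  231.29705628]
(370, 313, 251) [-1.04  0.04  0.26  1.98 -0.01  1.12 -0.34] 0.0
(420, 42, 262) [-0.76 -0.14  0.53  2.1   0.07  1.16 -0.22] 0.0
(425, -246, 247) [-0.48  0.06  0.97  1.99 -0.06  1.12  0.51] 0.0
(427, -353, 114) [-0.05  0.38  0.84  2.05 -0.56  0.79  1.14] 0.0
(432, -351, 39) [ 0.07  0.5   0.7   2.08 -0.75  0.65  1.29] 0.0
(405, -352, 113) [-0.03  0.34  0.85  2.1  -0.56  0.76  1.17] 0.0
(452, -172, 115) [-0.52  0.19  0.9   2.23 -0.34  0.67  0.61] 0.0
(474, -82, 113) [-0.71  0.18  0.88  2.24 -0.27  0.64  0.35] 0.0
(479, -87, 52) [-0.55  0.33  0.73  2.27 -0.51  0.5   0.56] 0.0
(445, -85, 230) [-0.79 -0.23  0.82  2.2   0.2   0.93 -0.07] 0.0
(439, -18, 261) [-1.01 -0.28  0.88  2.14  0.2   1.09  0.6 ] 0.0
(482, 29, 255) [-1.2  -0.04  1.07  2.02  0.01  1.1   1.17] 0.0
```

Run:
```python
from sim import *
q0=np.array(D[-1][0]); print(FKs(q0)[0].round(1))
fin=[((501,61,240),yawR(100)),((501,61,158),yawR(100)),((501,61,157),yawR(55)),((501,61,157),yawR(10))]
import itertools
cands=[[]]
for w in [(650,-150),(700,0),(750,-200),(650,-300),(500,-300),(500,-450),(600,-450),(400,-350),(420,-200),(750,-350),(650,100),(750,150)]:
    for z in (240,200):
        if w[1]>-150 and z<230: continue
        for yaw in (75,20,-60): cands.append([((*w,z),yawR(yaw))])
for c in cands:
    q=q0;tr=[];mx=9;E=0
    for i,(x,M) in enumerate(c+fin):
        q,e=go(q,x,M,8);E=max(E,e);mx=min(mx,(HI-q).min(),(q-LO).min()) if i>=len(c) else mx
    print([ (x,round(np.degrees(np.arctan2(M[1,1],M[0,1])))) for x,M in c],'margin',round(mx,2),'err',round(E,1),q.round(2))
```

```text
[523.1 -40.6 239.4]
[] margin 0.0 err 26.9 [-1.91 -0.41  1.56  2.14  0.51  1.   -0.45]
[((650, -150, 240), 75)] margin 0.0 err 82.3 [-1.91 -0.41  1.56  2.14  0.51  1.   -0.45]
[((650, -150, 240), 20)] margin 0.01 err 82.3 [-1.91 -0.4   1.56  2.14  0.51  0.99 -0.44]
[((650, -150, 240), -60)] margin 0.0 err 82.3 [-1.92 -0.4   1.57  2.14  0.5   0.99 -0.43]
[((650, -150, 200), 75)] margin 0.0 err 96.2 [-1.91 -0.41  1.56  2.14  0.51  1.   -0.45]
[((650, -150, 200), 20)] margin 0.01 err 96.2 [-1.91 -0.4   1.56  2.14  0.51  0.99 -0.44]
[((650, -150, 200), -60)] margin 0.0 err 96.2 [-1.91 -0.41  1.56  2.14  0.51  1.   -0.45]
[((700, 0, 240), 75)] margin 0.0 err 101.0 [-1.91 -0.41  1.56  2.14  0.51  1.   -0.44]
[((700, 0, 240), 20)] margin 0.0 err 101.0 [-1.92 -0.4   1.57  2.14  0.5   0.99 -0.43]
[((700, 0, 240), -60)] margin 0.0 err 101.0 [-1.92 -0.4   1.57  2.14  0.5   0.99 -0.44]
[((750, -200, 240), 75)] margin 0.0 err 148.8 [-1.91 -0.41  1.56  2.14  0.51  1.   -0.45]
[((750, -200, 240), 20)] margin 0.0 err 148.9 [-1.92 -0.4   1.57  2.14  0.5   0.99 -0.44]
[((750, -200, 240), -60)] margin 
[... 3958 characters left out ...]
, 20)] margin 0.0 err 200.8 [-1.92 -0.4   1.57  2.14  0.5   0.99 -0.44]
[((750, -350, 200), -60)] margin 0.02 err 200.9 [-1.89 -0.38  1.55  2.15  0.48  0.98 -0.42]
[((650, 100, 240), 75)] margin 0.01 err 76.8 [-1.91 -0.4   1.56  2.14  0.51  0.99 -0.44]
[((650, 100, 240), 20)] margin 0.01 err 76.8 [-1.91 -0.4   1.56  2.14  0.51  0.99 -0.44]
[((650, 100, 240), -60)] margin 0.01 err 76.8 [-1.91 -0.4   1.56  2.14  0.51  0.99 -0.44]
[((750, 150, 240), 75)] margin 0.0 err 144.1 [-1.91 -0.41  1.56  2.14  0.51  1.   -0.45]
[((750, 150, 240), 20)] margin 0.0 err 143.9 [-1.91 -0.41  1.56  2.14  0.51  1.   -0.44]
[((750, 150, 240), -60)] margin 0.01 err 143.5 [-1.91 -0.4   1.56  2.14  0.51  0.99 -0.44]
```

```bash
cat > search.py <<'E'
from sim import *
import sys,time
rng=np.random.default_rng(int(sys.argv[1]))
q0=np.array(D[-1][0])
fin=[((501,61,235),yawR(100)),((501,61,158),yawR(100)),((501,61,157),yawR(10))]
t=time.time();best=[]
while time.time()-t<200:
    c=[];n=rng.integers(1,4)
    for _ in range(n):
        r=rng.uniform(410,800);a=rng.uniform(-50,70);c.append((r*np.cos(np.radians(a)),r*np.sin(np.radians(a)),rng.uniform(235,330),rng.uniform(-60,110)))
    if n==1 and rng.random()<.3: c=[(439,-18,255,60)]+c
    q=q0;ok=True;mx=9;tot=0
    for x in c:
        q,e=go(q,x[:3],yawR(x[3]),6)
    for i,(x,M) in enumerate(fin):
        q,e=go(q,x,M,6)
        if e>3: ok=False;break
        mx=min(mx,(HI-q).min(),(q-LO).min())
    if ok: best.append((mx,[[int(v) for v in x] for x in c],q.round(2).tolist()))
best.sort(key=lambda b:-b[0])
for b in best[:5]: print(b)
E
for i in 1 2 3 4; do OMP_NUM_THREADS=1 python3 search.py $i & done; wait
```

```text
(np.float64(0.5070324349083815), [[387, -454, 309, -47], [173, 388, 284, 97], [598, 468, 237, 49]], [0.24, 0.23, -0.49, 1.99, 0.14, 0.95, -0.14])
(np.float64(0.5030324086526927), [[426, 630, 247, 46], [681, -331, 274, 61]], [0.15, 0.22, -0.39, 2.0, 0.11, 0.94, -0.12])
(np.float64(0.4962496698417169), [[363, 641, 317, 88], [608, 509, 249, 37], [497, 307, 262, 97]], [0.01, 0.21, -0.23, 2.0, 0.06, 0.94, -0.08])
(np.float64(0.4948844699854673), [[328, -307, 302, 35], [328, 621, 283, 78]], [-0.02, 0.21, -0.2, 2.01, 0.05, 0.93, -0.07])
(np.float64(0.4929849050921371), [[266, 624, 291, 82], [484, -184, 328, 89], [392, 434, 296, 72]], [-0.06, 0.2, -0.16, 2.01, 0.04, 0.93, -0.06])
(np.float64(0.5094874439769557), [[452, -529, 297, -31], [244, 403, 323, 62], [496, 54, 267, -40]], [0.3, 0.24, -0.56, 1.99, 0.16, 0.95, -0.16])
(np.float64(0.5060774227065128), [[408, 653, 282, 39], [417, -456, 324, -34], [531, 330, 309, 32]], [0.22, 0.23, -0.47, 1.99, 0.13, 0.94, -0.14])
(np.float64(0.4949838021887403), [[463, -155, 306, -12], [227, 554, 326, 63]], [-0.02, 0.21, -0.2, 2.01, 0.05, 0.93, -0.07])
(np
[... 977 characters left out ...]
6826085), [[381, 513, 278, -17], [702, -158, 260, 38], [362, 491, 278, 49]], [0.21, 0.23, -0.46, 1.99, 0.12, 0.94, -0.13])
(np.float64(0.49788996853910694), [[502, 424, 285, 33], [412, -354, 294, 44], [266, 468, 323, 2]], [0.04, 0.21, -0.27, 2.0, 0.07, 0.94, -0.09])
(np.float64(0.493068597448973), [[675, -38, 280, 11], [522, -473, 312, -58], [212, 492, 256, 1]], [-0.06, 0.2, -0.16, 2.01, 0.04, 0.93, -0.06])
(np.float64(0.4921548848149322), [[494, 495, 261, 39], [654, -238, 304, 75], [545, 280, 237, 4]], [-0.08, 0.2, -0.14, 2.01, 0.03, 0.93, -0.06])
(np.float64(0.47391177383463345), [[211, 481, 278, 27], [345, -397, 302, 107], [434, 217, 288, 49]], [-0.47, 0.2, 0.29, 2.03, -0.07, 0.93, 0.04])
```

Run:
```python
from sim import *
for c in [[(440,100,300,75),(330,560,280,75)],[(420,0,290,75),(330,560,280,75),(480,250,270,90)],[(463,-155,300,20),(330,560,290,75),(480,250,270,90)]]:
    q=np.array(D[-1][0]);print('--')
    for x in c+[(501,61,240,100),(501,61,158,100),(501,61,157,10)]:
        q,e=go(q,x[:3],yawR(x[3]),16);print(x,q.round(2),round(e,1))
plan([420,0,290],yawR(75),0.9)
```

```text
--
(440, 100, 300, 75) [-1.59 -0.31  1.11  2.    0.29  1.29  0.73] 0.0
(330, 560, 280, 75) [-1.77  0.47  0.92  1.58 -0.38  1.28  0.51] 0.0
(501, 61, 240, 100) [-1.26  0.17  1.17  1.97 -0.17  1.11  1.72] 0.0
(501, 61, 158, 100) [-1.12  0.32  1.06  2.05 -0.35  0.96  1.87] 0.0
(501, 61, 157, 10) [-1.31  0.61  1.41  2.05 -0.69  1.09  0.61] 0.0
--
(420, 0, 290, 75) [-1.32 -0.41  1.01  2.07  0.35  1.31  0.86] 0.0
(330, 560, 280, 75) [-1.63  0.41  0.7   1.57 -0.27  1.26  0.42] 0.0
(480, 250, 270, 90) [-1.3   0.18  0.84  1.85 -0.14  1.18  1.15] 0.0
(501, 61, 240, 100) [-1.07  0.12  0.94  1.97 -0.11  1.11  1.66] 0.0
(501, 61, 158, 100) [-0.99  0.27  0.9   2.05 -0.26  0.94  1.79] 0.0
(501, 61, 157, 10) [-1.24  0.45  1.25  2.05 -0.51  1.    0.45] 0.0
--
(463, -155, 300, 20) [-1.2  -0.19  1.34  1.93  0.2   1.26  0.43] 0.0
(330, 560, 290, 75) [-1.52  0.37  0.54  1.55 -0.2   1.27  0.36] 0.0
(480, 250, 270, 90) [-1.18  0.16  0.69  1.84 -0.11  1.18  1.12] 0.0
(501, 61, 240, 100) [-0.95  0.11  0.81  1.96 -0.09  1.11  1.63] 0.0
(501, 61, 158, 100) [-0.9   0.24  0.78  2.04 -0.21  0.94  1.74] 0.0
(501, 61, 157, 10) [-1.15  0.35  1.11  2.05 -0.38  0.97  0.33] 0.0
pos [523.1 -40.6 239.3] dist 121.9 ang [1.3 3.3 0.6] rows needed 3
[[0.4, 1.1, 0.2, 3.56, 0.5, -1.89, 0.9], [0.4, 1.1, 0.2, 3.6, 0.47, -1.82, 0.9], [0.4, 1.1, 0.2, 3.64, 0.44, -1.75, 0.9]]
```

Take the third route: back to (463,-155,300), then far left, then in to the filter.

Run:
```python
from h import *
plan([463,-155,300],yawR(20),0.9)
```

```text
pos [523.1 -40.6 239.3] dist 142.7 ang [ 2.8  2.4 55.5] rows needed 6
[[0.5, 0.4, 9.3, 0.43, -2.07, -1.08, 0.9], [0.5, 0.4, 9.3, 0.1, -2.12, -1.07, 0.9], [0.5, 0.4, 9.3, -0.23, -2.12, -1.05, 0.9], [0.5, 0.4, 9.3, -0.57, -2.07, -1.03, 0.9], [0.5, 0.4, 9.3, -0.88, -1.96, -1.02, 0.9]]
```

servo_tool --pt "0.5 0.4 9.3 0.4 -2.1 -1.1 0.9" --pt "0.5 0.4 9.3 0.1 -2.1 -1.1 0.9" --pt "0.5 0.4 9.3 -0.2 -2.1 -1.1 0.9" --pt "0.5 0.4 9.3 -0.6 -2.1 -1 0.9" --pt "0.5 0.4 9.3 -0.9 -2 -1 0.9"

```text
time: 13.58
tool_pos: [464.6, -136.3, 288.0]
orientation: [0.521, 0.854, -0.004, -0.0]
ft_force: [-0.2, 0.2, 0.6]
width: 0.953
```

```bash
python3 log.py
python3 - <<'E'
from sim import *
q0=np.array(D[-1][0])
for c in [[(380,250,300,45),(330,560,290,75),(480,250,270,90)],[(430,0,300,30),(380,250,300,45),(330,560,290,75),(480,250,270,90)]]:
    q=q0.copy();print('--')
    for x in c+[(501,61,240,100),(501,61,158,100),(501,61,157,10)]:
        q,e=go(q,x[:3],yawR(x[3]),16);print(x,q.round(2),round(e,1))
plan([380,250,300],yawR(45),.9)
E
```

```text
13.575 [-1.249 -0.19   1.36   1.955  0.204  1.238  0.514] [ 464.6 -136.3  288. ] [ 0.93  0.21 -0.48 -0.07 -0.25  0.22 -0.8 ]
--
(380, 250, 300, 45) [-1.4  -0.11  0.69  1.99  0.07  1.24  0.05] 0.0
(330, 560, 290, 75) [-1.51  0.37  0.53  1.55 -0.19  1.27  0.36] 0.0
(480, 250, 270, 90) [-1.17  0.16  0.68  1.84 -0.11  1.18  1.12] 0.0
(501, 61, 240, 100) [-0.94  0.11  0.8   1.96 -0.09  1.11  1.63] 0.0
(501, 61, 158, 100) [-0.89  0.24  0.77  2.04 -0.21  0.94  1.74] 0.0
(501, 61, 157, 10) [-1.14  0.34  1.1   2.05 -0.37  0.96  0.32] 0.0
--
(430, 0, 300, 30) [-1.16 -0.29  0.93  2.04  0.24  1.28  0.2 ] 0.0
(380, 250, 300, 45) [-1.4  -0.11  0.69  1.99  0.07  1.24  0.05] 0.0
(330, 560, 290, 75) [-1.5   0.37  0.52  1.55 -0.19  1.27  0.36] 0.0
(480, 250, 270, 90) [-1.16  0.16  0.67  1.84 -0.11  1.18  1.12] 0.0
(501, 61, 240, 100) [-0.94  0.11  0.79  1.96 -0.08  1.11  1.63] 0.0
(501, 61, 158, 100) [-0.89  0.24  0.77  2.04 -0.21  0.94  1.74] 0.0
(501, 61, 157, 10) [-1.14  0.34  1.09  2.05 -0.37  0.96  0.32] 0.0
pos [ 464.6 -136.3  288. ] dist 395.7 ang [ -0.5   0.1 -17.8] rows needed 7
[[-0.1, 0.0, -2.5, 5.46, 1.45, -0.2, 0.9], [-0.1, 0.0, -2.5, 5.39, 1.69, -0.2, 0.9], [-0.1, 0.0, -2.5, 5.31, 1.93, -0.19, 0.9], [-0.1, 0.0, -2.5, 5.22, 2.16, -0.19, 0.9], [-0.1, 0.0, -2.5, 5.12, 2.39, -0.19, 0.9]]
```

servo_tool --pt "0 0 -2.5 5.4 1.5 -0.2 0.9" --pt "0 0 -2.5 5.4 1.7 -0.2 0.9" --pt "0 0 -2.5 5.3 1.9 -0.2 0.9" --pt "0 0 -2.5 5.2 2.2 -0.2 0.9" --pt "0 0 -2.5 5.1 2.4 -0.2 0.9"

```text
time: 14.2
tool_pos: [405.7, 135.1, 290.2]
orientation: [0.44, 0.898, -0.01, -0.005]
ft_force: [1.3, 0.2, 0.1]
width: 0.946
```

```bash
python3 log.py
python3 - <<'E'
from h import *
plan([330,560,290],yawR(75),.9)
E
```

```text
14.2 [-1.261 -0.182  0.769  2.042  0.135  1.256  0.114] [405.7 135.1 290.2] [-0.42  0.3  -0.47 -0.1  -0.31 -0.05 -0.43]
pos [405.7 135.1 290.2] dist 431.6 ang [ -1.2  -0.5 -37.2] rows needed 8
[[-0.2, -0.1, -4.7, 4.78, 2.51, -0.05, 0.9], [-0.2, -0.1, -4.7, 4.56, 2.89, -0.05, 0.9], [-0.2, -0.1, -4.7, 4.31, 3.25, -0.04, 0.9], [-0.2, -0.1, -4.7, 4.03, 3.58, -0.04, 0.9], [-0.2, -0.1, -4.7, 3.73, 3.9, -0.03, 0.9]]
```

Run:
```python
from sim import *
q0=np.array(D[-1][0])
for c in [[],[(450,250,280,80)],[(450,350,260,90)]]:
    q=q0.copy();print('--')
    for x in c+[(501,61,240,100),(501,61,158,100),(501,61,157,55),(501,61,157,10)]:
        q,e=go(q,x[:3],yawR(x[3]),16);print(x,q.round(2),round(e,1))
plan([450,250,280],yawR(80),.9)
```

```text
--
(501, 61, 240, 100) [-1.17  0.14  1.05  1.97 -0.13  1.11  1.69] 0.0
(501, 61, 158, 100) [-1.06  0.29  0.98  2.05 -0.3   0.95  1.82] 0.0
(501, 61, 157, 55) [-1.19  0.38  1.16  2.05 -0.42  0.98  1.16] 0.0
(501, 61, 157, 10) [-1.28  0.53  1.34  2.05 -0.61  1.04  0.53] 0.0
--
(450, 250, 280, 80) [-1.35  0.08  0.81  1.89 -0.07  1.19  0.88] 0.0
(501, 61, 240, 100) [-1.07  0.12  0.94  1.97 -0.11  1.11  1.66] 0.0
(501, 61, 158, 100) [-0.99  0.27  0.9   2.05 -0.26  0.94  1.79] 0.0
(501, 61, 157, 55) [-1.12  0.33  1.07  2.05 -0.36  0.96  1.09] 0.0
(501, 61, 157, 10) [-1.24  0.45  1.26  2.05 -0.51  1.01  0.45] 0.0
--
(450, 350, 260, 90) [-1.34  0.24  0.7   1.79 -0.17  1.17  0.99] 0.0
(501, 61, 240, 100) [-1.02  0.11  0.88  1.97 -0.1   1.11  1.65] 0.0
(501, 61, 158, 100) [-0.95  0.25  0.85  2.04 -0.24  0.94  1.76] 0.0
(501, 61, 157, 55) [-1.08  0.31  1.01  2.05 -0.32  0.95  1.06] 0.0
(501, 61, 157, 10) [-1.21  0.4   1.2   2.05 -0.45  0.98  0.4 ] 0.0
pos [405.7 135.1 290.2] dist 123.6 ang [ -1.2  -0.5 -42.2] rows needed 5
[[-0.2, -0.1, -8.4, 1.27, 2.11, 0.16, 0.9], [-0.2, -0.1, -8.4, 0.95, 2.28, 0.17, 0.9], [-0.2, -0.1, -8.4, 0.61, 2.39, 0.17, 0.9], [-0.2, -0.1, -8.4, 0.25, 2.45, 0.18, 0.9], [-0.2, -0.1, -8.4, -0.11, 2.46, 0.19, 0.9]]
```

servo_tool --pt "0 0 -8.4 3 3.6 0.3 0.9" --pt "0 0 -8.4 2.4 4 0.3 0.9" --pt "0 0 -8.4 1.8 4.3 0.3 0.9" --pt "0 0 -8.4 1.2 4.5 0.3 0.9" --pt "0 0 -8.4 0.5 4.6 0.3 0.9"

```text
time: 14.82
tool_pos: [449.6, 369.2, 259.1]
orientation: [0.08, 0.997, -0.012, -0.017]
ft_force: [0.5, -0.3, 0.5]
width: 0.945
```

```bash
python3 log.py
python3 - <<'E'
from sim import *
q=np.array(D[-1][0])
for x in [(501,61,250,100),(501,61,158,100),(501,61,157,55),(501,61,157,10)]:
        q,e=go(q,x[:3],yawR(x[3]),16);print(x,q.round(2),round(e,1))
plan([501,61,250],yawR(100),.9)
E
```

```text
14.825 [-1.347  0.305  0.719  1.732 -0.216  1.226  0.842] [449.6 369.2 259.1] [ 0.17  0.72 -0.34 -0.64 -0.44  0.09  1.08]
(501, 61, 250, 100) [-1.03  0.1   0.88  1.95 -0.08  1.13  1.64] 0.0
(501, 61, 158, 100) [-0.95  0.26  0.85  2.04 -0.24  0.94  1.77] 0.0
(501, 61, 157, 55) [-1.08  0.31  1.01  2.05 -0.32  0.95  1.06] 0.0
(501, 61, 157, 10) [-1.21  0.4   1.2   2.05 -0.45  0.99  0.4 ] 0.0
pos [449.6 369.2 259.1] dist 312.6 ang [ -1.3  -2.  -19.2] rows needed 6
[[-0.2, -0.3, -3.2, -1.67, -4.93, 0.24, 0.9], [-0.2, -0.3, -3.2, -1.39, -5.01, 0.23, 0.9], [-0.2, -0.3, -3.2, -1.11, -5.09, 0.22, 0.9], [-0.2, -0.3, -3.2, -0.82, -5.14, 0.2, 0.9], [-0.2, -0.3, -3.2, -0.53, -5.18, 0.19, 0.9]]
```

servo_tool --pt "-0.2 -0.3 -3.2 -1.7 -4.9 0.2 0.9" --pt "-0.2 -0.3 -3.2 -1.4 -5 0.2 0.9" --pt "-0.2 -0.3 -3.2 -1.1 -5.1 0.2 0.9" --pt "-0.2 -0.3 -3.2 -0.8 -5.1 0.2 0.9" --pt "-0.2 -0.3 -3.2 -0.5 -5.2 0.2 0.9"

```text
time: 15.45
tool_pos: [489.6, 116.3, 237.7]
orientation: [-0.07, 0.997, -0.011, -0.014]
ft_force: [0.4, 0.3, 0.2]
width: 0.944
```

```bash
python3 log.py
python3 - <<'E'
from h import *
plan([501,61.5,245],yawR(100),.9)
E
```

```text
15.45 [-1.083  0.139  0.828  1.946 -0.094  1.135  1.494] [489.6 116.3 237.7] [ 0.55 -0.12  0.26  0.17  0.08 -0.1   1.21]
pos [489.6 116.3 237.7] dist 56.4 ang [-1.1 -1.7 -2. ] rows needed 1
[[-1.1, -1.7, -2.0, -0.34, -5.6, -0.62, 0.9]]
```

servo_tool --pt "-0.6 -0.9 -1 -0.2 -2.8 -0.3 0.9" --pt "-0.5 -0.8 -1 -0.2 -2.6 -0.3 0.9" --pt "0 0 0 0 0 0 0.9"

```text
time: 15.82
tool_pos: [498.8, 53.9, 238.8]
orientation: [-0.078, 0.997, -0.002, -0.006]
ft_force: [-0.0, 1.2, -0.1]
width: 0.953
```

```bash
python3 log.py
python3 - <<'E'
from h import *
import pickle
plan([501,61.5,200],yawR(100),.9)
for n in ['top','wrist']:
    C=cam(n); save(C,n+'8.png'); pickle.dump(C,open(n+'8.pkl','wb'))
# predicted bar, from axis (501.3,61.5), dir 10.5
C=cam('wrist'); v=C['frame'][:,:,::-1].copy()
for ang,col in [(10,(0,0,255))]:
    u=np.array([np.cos(np.radians(ang)),np.sin(np.radians(ang))]);w=np.array([-u[1],u[0]])
    pts=[[*(np.array([501.3,61.5])+a*48*u+b*12*w),190] for a,b in [(1,1),(1,-1),(-1,-1),(-1,1)]]
    cv2.polylines(v,[proj(C,pts).astype(np.int32)],True,col,1)
cv2.imwrite('pics/w8.png',v)
E
```

```text
15.825 [-1.001  0.118  0.875  1.964 -0.097  1.115  1.642] [498.8  53.9 238.8] [-0.01  0.03 -0.05  0.01 -0.05 -0.    0.  ]
pos [498.8  53.9 238.8] dist 39.6 ang [-0.1 -0.6 -1. ] rows needed 1
[[-0.1, -0.6, -1.0, -0.37, 0.72, 3.87, 0.9]]
```

View pics/w8.png

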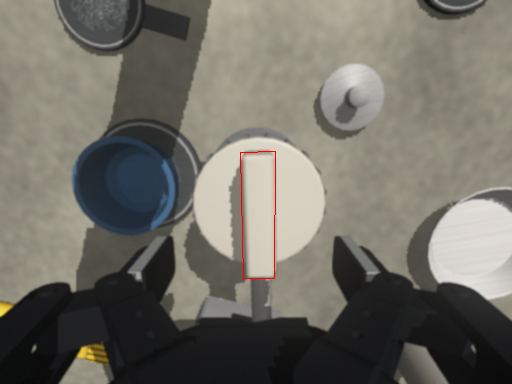

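servo_tool --pt "0 -0.6 -1 -0.4 0.7 2 0.9" --pt "0 0 0 0 0 2 0.9" --pt "0 0 0 0 0 0 0.9"

```text
time: 16.35
tool_pos: [500.7, 72.4, 196.6]
orientation: [-0.095, 0.995, -0.0, -0.001]
ft_force: [0.3, 0.5, -0.5]
width: 0.95
```

```bash
python3 log.py
python3 - <<'E'
from h import *
plan([501.3,61.5,160],yawR(100),.9)
E
```

```text
16.35 [-0.991  0.188  0.849  2.004 -0.165  1.021  1.699] [500.7  72.4 196.6] [-0.02 -0.01 -0.01 -0.03 -0.01 -0.   -0.  ]
pos [500.7  72.4 196.6] dist 38.2 ang [-0.  -0.1  1. ] rows needed 1
[[-0.0, -0.1, 1.0, 0.14, -1.08, 3.66, 0.9]]
```

servo_tool --pt "0 0 0.5 0.1 -0.8 0.5 0.9" --pt "0 0 0 0 0 0 0.9"

```text
time: 16.6
tool_pos: [501.8, 65.4, 191.9]
orientation: [-0.092, 0.996, -0.0, -0.001]
ft_force: [0.0, 0.0, -0.1]
width: 0.954
```

Run:
```python
from h import *
plan([501.3,61.5,160],yawR(100),.9)
```

```text
pos [501.8  65.4 191.9] dist 32.2 ang [-0.  -0.1  0.6] rows needed 1
[[-0.0, -0.1, 0.6, 0.11, -0.38, 3.19, 0.9]]
```

servo_tool --pt "0 0 0.4 0.1 -0.3 1.6 0.9" --pt "0 0 0 0 0 1.4 0.9" --pt "0 0 0 0 0 0 0.9"

```text
time: 16.98
tool_pos: [501.7, 62.2, 160.5]
orientation: [-0.088, 0.996, 0.0, -0.0]
ft_force: [-0.5, 1.1, 0.5]
width: 0.95
```

Run:
```python
from h import *
plan([501.3,61.5,160],yawR(100),.9)
print(env.sense()['ft_force'])
C=cam('side'); cv2.imwrite('pics/s9.png',cv2.resize(C['frame'][130:250,190:310,::-1],None,fx=5,fy=5))
```

```text
pos [501.7  62.2 160.5] dist 1.0 ang [ 0.  -0.   0.1] rows needed 1
[[0.0, -0.0, 0.1, 0.05, -0.06, 0.05, 0.9]]
[-0.53032915  1.09216833  0.5113903 ]
```

View pics/s9.png

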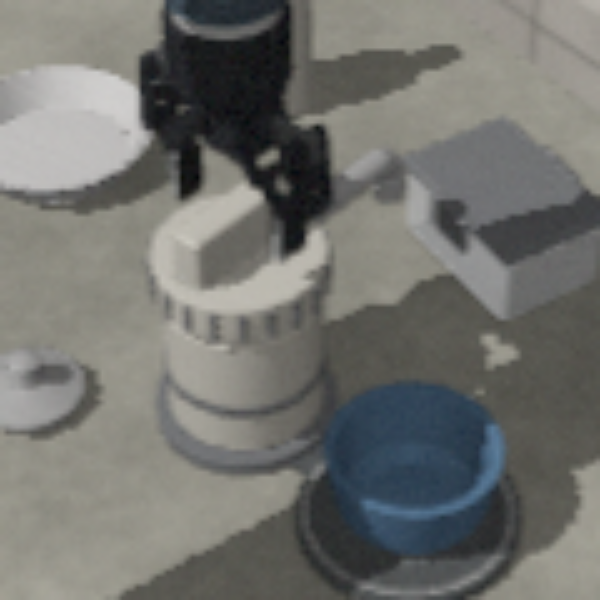

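servo_tool --pt "0 0 0 0 0 0 -1" --pt "0 0 0 0 0 0 -1" --pt "0 0 0 0 0 0 -1" --pt "0 0 0 0 0 0 -1" --pt "0 0 0 0 0 0 -1" --force 50

```text
time: 17.65
tool_pos: [502.9, 62.6, 162.0]
orientation: [-0.088, 0.996, 0.001, 0.001]
ft_force: [-0.6, 0.1, -0.8]
width: 0.27
```

```bash
python3 log.py
python3 - <<'E'
from h import *
s=env.sense();print(s['ft_force'],s['moment'])
M=R.from_quat(s['orientation']).as_matrix();print('jaw az',np.degrees(np.arctan2(M[1,1],M[0,1])))
E
```

```text
17.65 [-0.946  0.249  0.838  2.036 -0.229  0.948  1.758] [502.9  62.6 162. ] [-0. -0.  0.  0.  0. -0. -0.]
[-0.61690504  0.05630651 -0.7764649 ] [-0.15050283 -0.02944466 -0.06554988]
jaw az 100.10918822310775
```

servo_tool --pt "0 0 5 0 0 0 -1" --pt "0 0 8 0 0 0 -1" --pt "0 0 8 0 0 0.02 -1" --pt "0 0 0 0 0 0 -1"

```text
time: 18.15
tool_pos: [502.9, 62.4, 161.8]
orientation: [0.098, 0.995, 0.0, 0.001]
ft_force: [-0.8, 0.6, -0.4]
width: 0.273
```

```bash
cat > st.py <<'E'
from h import *
s=env.sense();print(s['time'],s['tool_pos'].round(1),s['ft_force'].round(1),s['moment'].round(2),'w',round(s['width'],3)); print(s['qpos'].round(2))
M=R.from_quat(s['orientation']).as_matrix();print('jaw az',np.degrees(np.arctan2(M[1,1],M[0,1])),'z',M[:,2].round(3))
E
python3 st.py
```

```text
18.15 [502.9  62.4 161.8] [-0.8  0.6 -0.4] [ 0.02  0.07 -0.16] w 0.273
[-1.01  0.27  0.91  2.04 -0.26  0.95  1.41]
jaw az 78.72130625917737 z [ 0.002  0.    -1.   ]
```

servo_tool --pt "0 0 8 0 0 0.02 -1" --pt "0 0 8 0 0 0.02 -1" --pt "0 0 8 0 0 0.02 -1" --pt "0 0 8 0 0 0.02 -1" --pt "0 0 0 0 0 0 -1"

```text
time: 18.77
tool_pos: [502.7, 62.1, 161.4]
orientation: [0.369, 0.93, 0.0, 0.001]
ft_force: [-0.9, 0.4, -0.1]
width: 0.27
```

```bash
python3 st.py
```

```text
18.775 [502.7  62.1 161.4] [-0.9  0.4 -0.1] [-0.02  0.17 -0.15] w 0.27
[-1.1   0.31  1.03  2.04 -0.32  0.96  0.91]
jaw az 46.71993808893685 z [ 0.002 -0.    -1.   ]
```

Jaw azimuth 46.7°, target about 9.7°, so 37° more. I'll do 30° and then look.

servo_tool --pt "0 0 8 0 0 0.02 -1" --pt "0 0 8 0 0 0.02 -1" --pt "0 0 8 0 0 0.02 -1" --pt "0 0 6 0 0 0.02 -1" --pt "0 0 0 0 0 0 -1"

```text
time: 19.4
tool_pos: [502.5, 61.9, 161.1]
orientation: [0.594, 0.805, 0.0, 0.0]
ft_force: [-1.8, -0.4, -0.1]
width: 0.273
```

```bash
python3 st.py
python3 - <<'E'
from h import *
import pickle
for n in ['top','side','wrist']:
    C=cam(n); save(C,n+'10.png'); pickle.dump(C,open(n+'10.pkl','wb'))
a=cv2.imread('pics/top10.png')[140:225,210:320]; b=cv2.imread('pics/side10.png')[130:250,190:310]
cv2.imwrite('pics/10.png',np.hstack([cv2.resize(a,(440,340)),cv2.resize(b,(340,340))]))
E
```

```text
19.4 [502.5  61.9 161.1] [-1.8 -0.4 -0.1] [-0.04  0.12 -0.18] w 0.273
[-1.18  0.37  1.15  2.04 -0.4   0.98  0.48]
jaw az 17.155075516413653 z [ 0. -0. -1.]
```

View pics/10.png

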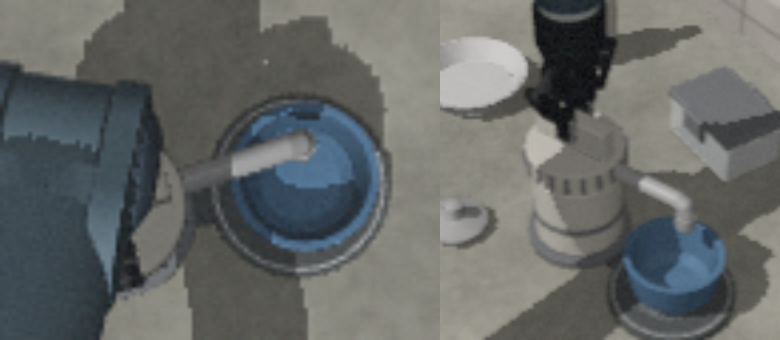

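View pics/wrist10.png

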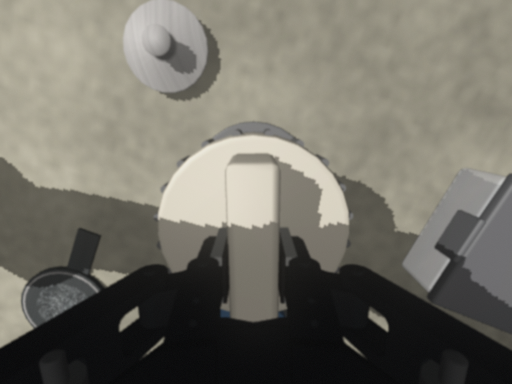

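Run:
```python
from h import *
import pickle
T=pickle.load(open('top10.pkl','rb'));S=pickle.load(open('side10.pkl','rb'))
z=cv2.resize(T['frame'][150:225,240:320,::-1],None,fx=8,fy=8,interpolation=cv2.INTER_CUBIC);cv2.imwrite('pics/10t.png',z)
z=cv2.resize(S['frame'][170:250,230:310,::-1],None,fx=7,fy=7,interpolation=cv2.INTER_CUBIC);cv2.imwrite('pics/10s.png',z)
t=lambda p:np.array(p,float)/4+[210,140]-.375
b=back(T,t([(190,180),(302,143)]),136);print(b.round(1)); 
for p in b: print(np.degrees(np.arctan2(p[1]-61.5,p[0]-501.4)))
for a in (-72.8,-80.3):
    u=np.array([np.cos(np.radians(a)),np.sin(np.radians(a))]);tip=np.array([501.4,61.5])+150*u
    print(a,tip,'top crop8',(proj(T,[[*tip,101]])-[240,150])*8,'side crop7',(proj(S,[[*tip,101]])-[230,170])*7)
```

```text
[[521.3   1.1 136. ]
 [546.7 -80.6 136. ]]
-71.73226758488725
-72.29705286995957
-72.8 [545.75620751 -81.79175432] top crop8 [[358.01513738 216.36125421]] side crop7 [[321.10071702 275.73573562]]
-80.3 [526.67340693 -86.35552036] top crop8 [[371.43127026 266.85419118]] side crop7 [[294.52200049 300.73175395]]
```

View pics/10t.png

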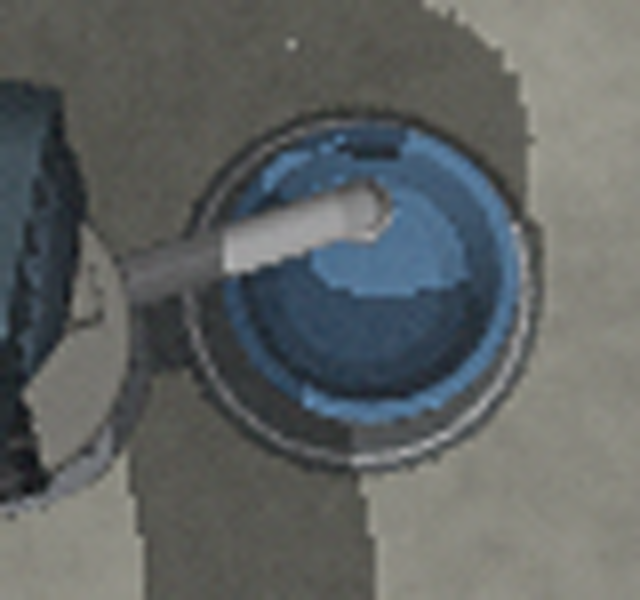

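View pics/10s.png

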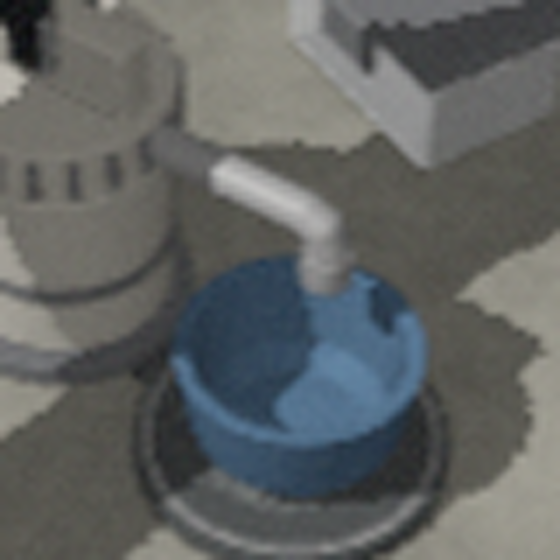

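servo_tool --pt "0 0 4 0 0 0 -1" --pt "0 0 3.5 0 0 0 -1" --pt "0 0 0 0 0 0 -1"

```text
time: 19.92
tool_pos: [502.4, 61.9, 161.0]
orientation: [0.644, 0.765, 0.0, 0.0]
ft_force: [-0.9, 0.6, 1.6]
width: 0.274
```

```bash
python3 st.py
```

```text
19.925 [502.4  61.9 161. ] [-0.9  0.6  1.6] [-0.07  0.14 -0.16] w 0.274
[-1.2   0.38  1.18  2.04 -0.43  0.99  0.37]
jaw az 9.8672448986073 z [ 0.  0. -1.]
```

servo_tool --pt "0 0 0 0 0 0 -0.2" --pt "0 0 0 0 0 0 0.3" --pt "0 0 0 0 0 0 0.7" --pt "0 0 0 0 0 0 0.8" --pt "0 0 0 0 0 0 0.8"

```text
time: 20.55
tool_pos: [502.8, 61.9, 160.9]
orientation: [0.642, 0.766, 0.001, 0.0]
ft_force: [-0.1, -0.4, -0.4]
width: 0.903
```

servo_tool --pt "0 0 0 0 0 -1.5 0.8" --pt "0 0 0 0 0 -3 0.8" --pt "0 0 0 0 0 -4 0.8" --pt "0 0 0 0 0 -3 0.8" --pt "0 0 0 0 0 0 0.8"

```text
time: 21.18
tool_pos: [503.7, 60.5, 282.2]
orientation: [0.643, 0.766, 0.001, 0.0]
ft_force: [-0.1, -0.0, -0.1]
width: 0.899
```

```bash
python3 st.py
python3 - <<'E'
from h import *
plan([400,150,290],yawR(30),.8)
E
```

```text
21.175 [503.7  60.5 282.2] [-0.1 -0.  -0.1] [0.02 0.   0.01] w 0.899
[-1.49  0.19  1.44  1.92 -0.2   1.2   0.2 ]
jaw az 9.932873136223868 z [ 0.003  0.002 -1.   ]
pos [503.7  60.5 282.2] dist 137.2 ang [  0.2  -0.  -20.1] rows needed 3
[[0.1, -0.0, -6.7, 3.53, -2.89, -0.26, 0.8], [0.1, -0.0, -6.7, 3.85, -2.46, -0.26, 0.8], [0.1, -0.0, -6.7, 4.11, -1.99, -0.26, 0.8]]
```

Clear by 90 mm. Moving aside for an unobstructed view.

servo_tool --pt "0 0 -5 4 -2.5 0 0.8" --pt "0 0 -5 5 -2 0 0.8" --pt "0 0 -5 5 -1 0 0.8" --pt "0 0 0 5 0 0 0.8" --pt "0 0 0 0 0 0 0.8"

```text
time: 21.8
tool_pos: [410.5, 211.1, 275.1]
orientation: [0.556, 0.831, -0.005, -0.015]
ft_force: [-0.2, -1.2, -0.6]
width: 0.903
```

```bash
python3 st.py
python3 - <<'E'
from h import *
import pickle
for n in ['top','side']:
    C=cam(n); save(C,n+'11.png'); pickle.dump(C,open(n+'11.pkl','wb'))
cv2.imwrite('pics/11t.png',cv2.resize(cv2.imread('pics/top11.png')[145:220,205:315],None,fx=7,fy=7,interpolation=cv2.INTER_CUBIC))
cv2.imwrite('pics/11s.png',cv2.resize(cv2.imread('pics/side11.png')[150:260,200:310],None,fx=5,fy=5,interpolation=cv2.INTER_CUBIC))
E
```

```text
21.8 [410.5 211.1 275.1] [-0.2 -1.2 -0.6] [-0.08 -0.04 -0.01] w 0.903
[-1.79 -0.14  1.19  2.    0.11  1.21 -0.26]
jaw az 22.407350666786847 z [-0.031  0.009 -0.999]
```

View pics/11t.png

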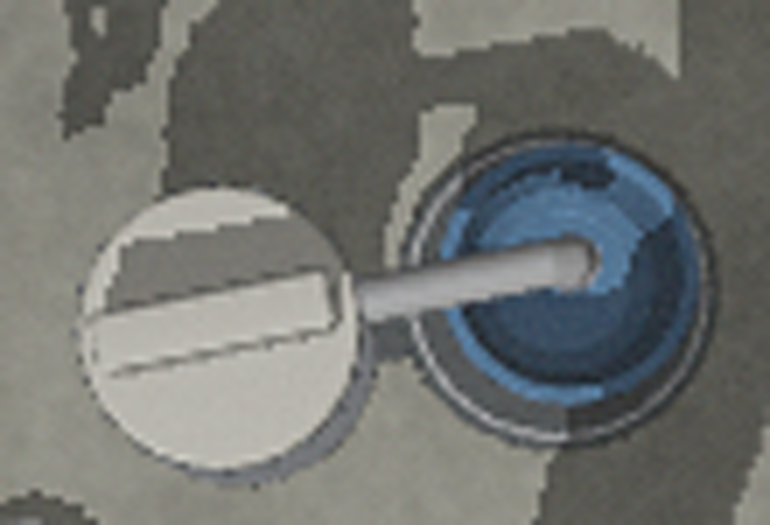

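View pics/11s.png

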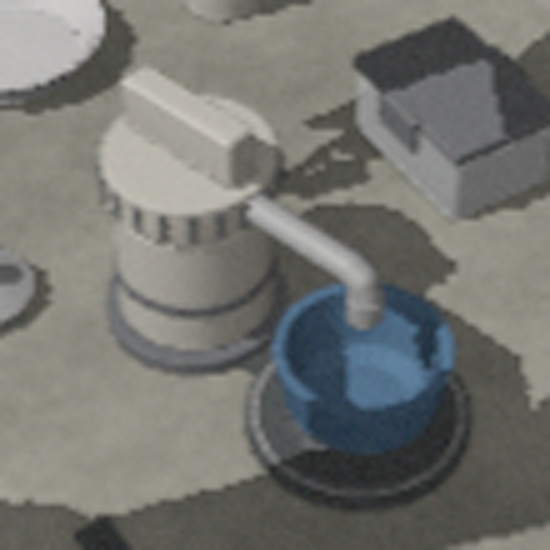

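View pics/top11.png

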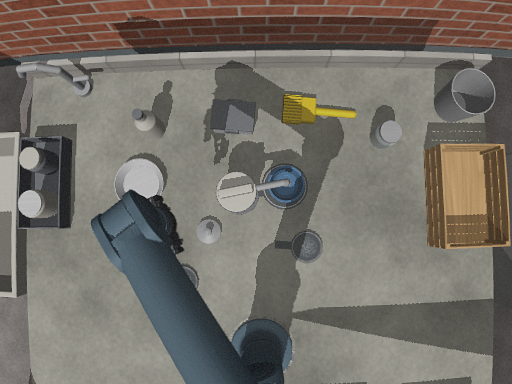

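Run:
```python
from h import *
import pickle
T=pickle.load(open('top11.pkl','rb'));S=pickle.load(open('side11.pkl','rb'))
t=lambda p:(np.array(p,float)+.5)/7+[205,145]-.5
b=back(T,t([(370,300),(400,293),(480,279),(540,267),(580,262)]),136);print(b.round(1).tolist())
for p in b: print(round(np.degrees(np.arctan2(p[1]-61.5,p[0]-501.4)),1),end=' ')
v=b[3]-b[0];print('tube dir',np.degrees(np.arctan2(v[1],v[0])))
bb=back(T,t([(95,320),(320,272),(335,325),(110,378)]),190);v=(bb[1]+bb[2]-bb[0]-bb[3])/2;print('bar',bb.mean(0).round(1),np.degrees(np.arctan2(v[1],v[0])))
pc=back(T,t([(562.5,288.5)]),10);print('plate',pc.round(1),np.degrees(np.arctan2(pc[0,1]-61.5,pc[0,0]-501.4)))
hd=back(T,t([(82,328),(358,328),(220,187),(220,470)]),149);print('head',hd.round(1).tolist())
# overlay predicted outlet ring at -80.1 in both
for n,C,(x0,y0,w,f) in [('top',T,(255,155,70,9)),('side',S,(235,185,70,9))]:
    v=cv2.resize(C['frame'][y0:y0+w,x0:x0+w,::-1],None,fx=f,fy=f,interpolation=cv2.INTER_CUBIC)
    th=np.linspace(0,6.28,60)
    for c,z,r,col in [((501.4+150*np.cos(np.radians(-80.1)),61.5+150*np.sin(np.radians(-80.1))),101,10,(0,0,255)),((527,-87),12,75,(0,255,0))]:
        q=(proj(C,np.c_[c[0]+r*np.cos(th),c[1]+r*np.sin(th),np.full(60,z)])-[x0,y0]+.5)*f
        cv2.polylines(v,[q.astype(np.int32)],True,col,1)
    cv2.imwrite(f'pics/12{n}.png',v)
```

```text
[[513.2, 0.4, 136.0], [515.9, -12.1, 136.0], [521.0, -45.2, 136.0], [525.6, -70.2, 136.0], [527.3, -86.8, 136.0]]
-79.1 -78.9 -79.6 -79.6 -80.1 tube dir -80.05316685138261
bar [500.6  60.8 190. ] -78.39736824378832
plate [[527.3 -88.   10. ]] -80.18622026629652
head [[502.9, 118.0, 149.0], [500.8, 5.4, 149.0], [559.7, 60.8, 149.0], [444.0, 62.4, 149.0]]
```

View pics/12top.png

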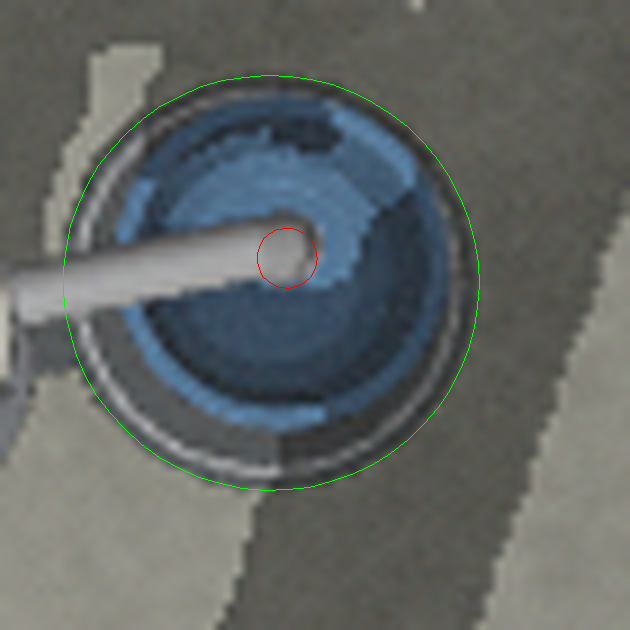

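View pics/12side.png

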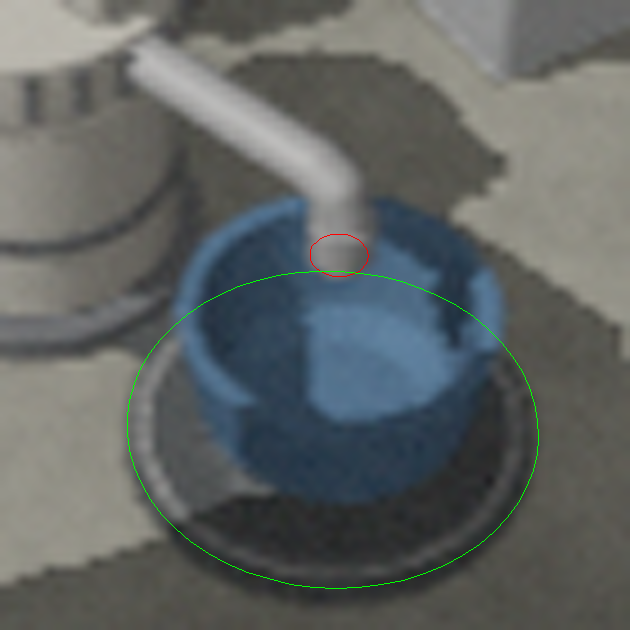

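The spout reads -79 to -80°, against -80.2° for the stand. The error is therefore under about 4 mm, inside the 13 mm limit. I'll let it settle briefly and hand in.

servo_tool --pt "0 0 0 0 0 0 0.8" --pt "0 0 0 0 0 0 0.8"

```text
time: 22.15
tool_pos: [413.8, 204.0, 274.3]
orientation: [0.562, 0.827, -0.006, -0.014]
ft_force: [-0.2, -0.9, -0.1]
width: 0.902
```

```bash
python3 st.py; python3 -c "
from workcell import env
print(env.hand_in())"
```

```text
22.15 [413.8 204.  274.3] [-0.2 -0.9 -0.1] [-0.02 -0.04 -0.06] w 0.902
[-1.78 -0.14  1.2   2.    0.12  1.21 -0.25]
jaw az 21.658967597792973 z [-0.031  0.006 -1.   ]
the job is handed in; nothing more can be done
None
```

I set the bowl upright in the middle of the large stand, let go of it, and screwed the head clockwise about 90° until the spout came over the stand's middle. I then released the head, moved the arm clear and handed the job in at 22 s. The hand-in gave no verdict.

- **Bowl:** it stands upright, within about 3 mm of the stand's middle as fitted in three cameras.
- **Spout:** the tube points at -80.1°, the way to the stand at -80.2°, and the outlet lines up in both pictures. Single tube points gave -78.9 to -80.1° and my roughest reading, the bar's corners, gave -78.4°. Even that would put the outlet only about 5 mm off, against the 13 mm allowed.
- **Other things:** none looks moved in the last top picture. The tool force was near zero with the arm clear. I did not measure how far each one shifted, and the arm hid part of the left side.

One thing went wrong on the way: on the first approach to the head, joints 2 and 3 ran up against their limits and the arm stalled there. I took it round by the left instead, which worked.

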